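Pin a flower stencil on the registration jig

ROBOT

A 6-joint arm with a two-finger parallel gripper is mounted at the origin on the work surface. World frame = base frame: x ahead of the robot, y to its left, z up, the work surface at z = 0. Lengths are in mm, angles in rad, forces in N, time in s.
With the tool pointing down it reaches from about 350 to 875 mm from the base axis. Payload 15.5 kg.
Tool frame: the origin (TCP) lies on the centre line of the jaws, within the pads' length; the fingertips stand 17 mm ahead of it and the grasp point (between the pads) lies 2 mm behind it; z points along the fingers, x is the direction in which the jaws open and shut, and the axes are right-handed (so a half turn about z gives the same grasp; the last joint's range is limited). The gripper opens to 85 mm and grips with 20 to 120 N. Pads are 22 mm wide; open, the fingers measure 114 mm over their backs; the gripper's body (76 mm by 85 mm) begins 54 mm behind the grasp point. The pads swing forward as they close: fully open they stand 13 mm farther back than shut.
Start: joints at [1.2, 0.494, 1.345, -0, 1.302, -0.096], TCP at [169.592, 601.552, 248.277] pointing down, gripper open.
Joint ranges: [-2.91, 2.91], [-0.82, 2.16], [0.22, 2.67], [-1.22, 4.37], [0.12, 2.79], [-3.08, 3.08]. Speed limits (rad/s): [1.89, 1.89, 2.57, 3.01, 3.01, 3.01].

INTERFACE

Orientations are given as a rotation vector (axis times angle).
In Python, from station import * gives the robot as it stands. The module is installed in compiled form; this text tells all that it offers.
- The arm moves only by the shell command python3 -m inch 'ROWS' [FORCE]. ROWS is JSON, a list that holds one entry, the list of rows, each a list of 5 numbers: the shift along the tool's x, y, z normalised to -1 to 1, where 1 is 0.3 m, then the turn about the tool's z normalised to -1 to 1, where 1 is 0.5 rad, then the closure, from -1 (fully open) to 1 (shut), so that 0 is half open. In form: [[[x, y, z, turn, fingers], ...]]. A call has 1 to 8 rows; each row is the pose to reach, as a shift and turn from the pose commanded when the call began, along the tool's axes at that moment; what a row does not reach only later rows make up. A row lasts 1/10 s, in which the tool goes at most 50 mm and 8.59 degrees, less where a joint would pass 70% of its speed; a pose out of reach is approached as far as the arm can. A call with a number of a shift or a turn outside -1 to 1 is refused whole. A call with a gripper value outside its range is refused whole. The fingers move at their own pace and stop on an object; FORCE is the grip in N (left out, the last holds). Time passes only in rows, so rows that repeat a pose let the fingers close. It gives the time, the measured TCP pose, the force and the opening at its end, in the units of the state.
- get_state(): the state, without advancing time (a new reading comes with each control period).
- snapshot(name): name is "scene" or "top"; returns the picture (400x640x3 uint8, blue, green, red); there is no depth.
- camera_params(name): a dict with "K" (3x3 intrinsics, pixels), "D" ([k1, k2, p1, p2, k3] as OpenCV has them; the pictures are not rectified), "R" (3x3) and "t" (3): a world point X has camera coordinates R X + t. Camera axes: x right, y down, z forward; pixel columns grow to the right and rows downward; lengths in mm; the calibration is good to about 2 mm. A picture is of the moment at which its call begins. camera_params takes no time and is no camera call.
- job_done(): hands the job in, once; it reports no verdict.
The state is a dict: "time": time; "qpos": joint angles; "qd": joint speeds; "tau": joint torques, N m; "eef_pos": TCP position; "orientation": TCP orientation; "force": force on the tool from outside, world axes, zero at the start; "torque": the same for the moment, N m; "opening": opening from 0.0 (shut) to 1.0 (fully open).
Only numpy, scipy, OpenCV 4.12 (cv2) and the standard library are available. Lean on these libraries where they do the work, as an engineer would, in place of code of your own. Each camera call takes 0.05 s, during which the arm holds its last target.

TASK

Take the orange flower stencil out of the dowel rack and lay it on the grey registration jig, lowering it without letting it drop, with its wooden grip bar up and the edge with the two locating holes to the left; then slide it by the bar until both holes drop over the jig's two steel pins and it lies flat on the bed. Then hold it down with two of the three brass weights, set upright on it, one on the half nearer the robot and one on the far half, leaving the third where it stands. Leave the two painted panels standing in the rack, and do not shove or upset the jars, the mug, the brush or the sanding block.

Things in the scene. Friction and masses are not known exactly. Their poses are not given: they have to be found in the camera images.
- stencil_middle (a point): Middle of the orange stencil plate: 150 mm (own x) x 220 (y) x 8 (z), 0.25 to 0.42 kg. At the start it stands on edge in one of the rack's three places, top edge 162 mm above the table: own x points down (locating holes at the bottom), own z (the grip bar's side) to the robot's left, own y towards the robot. Lying home on the jig, own z is up, own x points left, own y still towards the robot.
- stencil_top_edge (a point): Middle of the stencil's long edge without locating holes (own x = -75 mm from the middle, half-way through the 8 mm thickness); uppermost in the rack, the right-hand edge when home. Same axes as the stencil.
- grip_bar (a point): Dark wooden grip bar screwed across the middle of the stencil: 14 mm (own x) x 60 mm (own y), standing 34 mm proud of the plate's face. The point is on its centre line, 22 mm above that face (26 mm from the middle of the plate). Same axes as the stencil.
- round_hole (a point): Centre of the round locating hole, 11.6 mm across, on the stencil's underside (own x = +40 mm, y = -90 mm from the middle); it goes over the far pin.
- slot_hole (a point): Centre of the locating slot, 11.6 mm (own x) x 18 mm (own y), on the stencil's underside (own x = +40 mm, y = +90 mm from the middle); it goes over the near pin.
- jig_bed (a point): Registration jig fixed to the table: grey board 240 mm (own x) x 300 (y) x 20 with a birch blank bedded flush. The point is the middle of its flat top, 20 mm above the table; the stencil's middle comes over it, axes alike, when home. Own x points to the robot's left, y towards the robot, z up, give or take 0.2 rad of yaw.
- pin_far (a point): Centre of the top of the far steel locating pin: 10 mm across, 10 mm proud of the bed, its rim chamfered 0.8 mm; own x = +40 mm, y = -90 mm from the bed's middle.
- pin_near (a point): The same for the pin nearer the robot, 180 mm from the far one (own x = +40 mm, y = +90 mm from the bed's middle).
- rack_floor (a point): Wooden dowel rack fixed to the table, board 190 mm (own x, away from the robot) x 225 (y, to the left) x 12; the point is the middle of its top. It holds three panels on edge, 75 mm apart along its y, each between two pairs of dowels (12 mm thick, 60 high, 62 mm either side of the middle) with 1.5 mm of play. Lift straight up to take one out.
- striped_panel: Painted wooden panel (coloured stripes), 150 x 220 x 8 mm, standing on edge in the rack like the stencil; leave it there. Its origin is the middle of one face, own x points down.
- dotted_panel: Painted wooden panel (blue and white dots), 150 x 220 x 8 mm, standing on edge in the rack like the stencil; leave it there. Its origin is the middle of one face, own x points down.
- weight0_middle (a point): Middle of a brass hold-down weight: plain upright cylinder 30 mm across, 40 mm tall, 0.25 kg, standing on a grey felt pad 3 mm thick, to the right of the jig.
- weight1_middle (a point): Middle of a brass hold-down weight: plain upright cylinder 30 mm across, 40 mm tall, 0.25 kg, standing on a grey felt pad 3 mm thick, to the right of the jig.
- weight2_middle (a point): Middle of a brass hold-down weight: plain upright cylinder 30 mm across, 40 mm tall, 0.25 kg, standing on a grey felt pad 3 mm thick, to the right of the jig.
- mug: White mug, 80 mm across, 95 mm tall, at the back of the table; origin under its middle. Leave alone.
- brush_jar: Glass jar 76 mm across with paint brushes, 195 mm tall over all, to the left of the rack; origin under its middle. Leave alone.
- varnish: Amber jar with black cap, 60 mm across, 120 mm tall, at the left; origin under its middle. Leave alone.
- sanding_block: Cork sanding block 65 x 100 x 28 mm lying at the far right; origin under its middle. Leave alone.
- brush: Flat paint brush 190 mm long lying at the near left; origin under its middle. Leave alone.
Things that resemble listed ones, but are neither listed nor needed, are in the scene too. What is shaped like the part that bears weight1_middle but blue, pink or purple is not meant.

How it is judged (in metres and radians):
On the way:
1. the stencil is home over both pins, flat on the bed (horizontal distance between round_hole and pin_far below 0.003 m and horizontal distance between slot_hole and pin_near below 0.005 m and z of each of round_hole, slot_hole in the frame of jig_bed below 0.0025 m and angle between stencil_middle's own z axis and vertical below 0.03 rad), for 0.2 s.
At the end, for the whole second after the job is handed in: At rest on the bed (gap under 2.5 mm at both holes, tilt under 0.03 rad), round hole within 3 mm of the far pin, slot within 5 mm of the near one; two weights upright on it, one 12 to 115 mm either way along y; third within 20 mm of its start; both panels within 20 mm of theirs (all of step 1 and ((y of weight0_middle in the frame of stencil_middle between 0.012 and 0.115 m and x of weight0_middle in the frame of stencil_middle between -0.08 and 0.08 m and z of weight0_middle in the frame of stencil_middle between 0.02 and 0.028 m and angle between weight0_middle's own z axis and vertical below 0.1 rad) or (y of weight1_middle in the frame of stencil_middle between 0.012 and 0.115 m and x of weight1_middle in the frame of stencil_middle between -0.08 and 0.08 m and z of weight1_middle in the frame of stencil_middle between 0.02 and 0.028 m and angle between weight1_middle's own z axis and vertical below 0.1 rad) or (y of weight2_middle in the frame of stencil_middle between 0.012 and 0.115 m and x of weight2_middle in the frame of stencil_middle between -0.08 and 0.08 m and z of weight2_middle in the frame of stencil_middle between 0.02 and 0.028 m and angle between weight2_middle's own z axis and vertical below 0.1 rad)) and ((y of weight0_middle in the frame of stencil_middle between -0.115 and -0.012 m and x of weight0_middle in the frame of stencil_middle between -0.08 and 0.08 m and z of weight0_middle in the frame of stencil_middle between 0.02 and 0.028 m and angle between weight0_middle's own z axis and vertical below 0.1 rad) or (y of weight1_middle in the frame of stencil_middle between -0.115 and -0.012 m and x of weight1_middle in the frame of stencil_middle between -0.08 and 0.08 m and z of weight1_middle in the frame of stencil_middle between 0.02 and 0.028 m and angle between weight1_middle's own z axis and vertical below 0.1 rad) or (y of weight2_middle in the frame of stencil_middle between -0.115 and -0.012 m and x of weight2_middle in the frame of stencil_middle between -0.08 and 0.08 m and z of weight2_middle in the frame of stencil_middle between 0.02 and 0.028 m and angle between weight2_middle's own z axis and vertical below 0.1 rad)) and distance of any of weight0_middle, weight1_middle, weight2_middle from where it was at the start of the episode below 0.02 m and linear speed of stencil below 0.02 m/s and distance of each of striped_panel, dotted_panel from where it was at the start of the episode below 0.02 m); the robot touches nothing.
It fails at once if the stencil is let fall over (turns faster than 8 rad/s) (angular speed of stencil above 8 rad/s).
It fails at once if a painted panel in the rack is shifted by more than 20 mm (distance of any of striped_panel, dotted_panel from where it was at the start of the episode above 0.02 m).
It fails at once if the mug, brush jar, varnish jar, sanding block or brush is shifted by more than 30 mm (distance of any of mug, brush_jar, varnish, sanding_block, brush from where it was at the start of the episode above 0.03 m).
It also fails if it takes over 69 s, if anything falls off the work surface, if the arm or the gripper's body presses on something with over 40 N, if the wrist force passes 120 N, or if a joint passes its speed limit or range.

## Working session

There is one attempt and no reset: what is moved stays moved. The work goes in short steps, Python scripts to look and compute and a shell command to move; the robot and the scene stay as the last step left them, time stands still between calls to the robot, and variables do not carry over. Pictures are saved under pics/ and viewed, and the job is handed in when it is done.

```bash
mkdir -p pics; cat > h.py <<'E'
import numpy as np, cv2
from station import *
from scipy.spatial.transform import Rotation as Ro
def cam(n):
    p=camera_params(n); return [np.array(p[k],float) for k in ("K","D","R","t")]
def ray(n,uv,z):
    K,D,R,t=cam(n); uv=np.array(uv,float).reshape(-1,1,2)
    x=cv2.undistortPoints(uv,K,D).reshape(-1,2)
    d=np.c_[x,np.ones(len(x))]@R; c=-R.T@t
    s=(z-c[2])/d[:,2]; return c+s[:,None]*d
def proj(n,P):
    K,D,R,t=cam(n); return cv2.projectPoints(np.array(P,float).reshape(-1,1,3),cv2.Rodrigues(R)[0],t.reshape(3,1),K,D)[0].reshape(-1,2)
def crop(img,x0,y0,w,h,s,name):
    cv2.imwrite(name,cv2.resize(img[y0:y0+h,x0:x0+w],None,fx=s,fy=s,interpolation=cv2.INTER_CUBIC))
E
python3 - <<'E'
from h import *
for n in("scene","top"):
    cv2.imwrite(f"pics/{n}0.png",snapshot(n)); K,D,R,t=cam(n); print(n,K.round(1).tolist(),(-R.T@t).round(),R.round(2).tolist())
print(get_state())
E
```

```text
scene [[371.9, 0.0, 327.7], [0.0, 371.9, 205.4], [0.0, 0.0, 1.0]] [1178. -438.  933.] [[0.58, 0.82, -0.0], [0.58, -0.41, -0.7], [-0.57, 0.41, -0.71]]
top [[475.2, 0.0, 313.8], [0.0, 475.2, 198.6], [0.0, 0.0, 1.0]] [ 315.   28. 1583.] [[0.02, -1.0, -0.01], [-0.99, -0.02, -0.14], [0.14, 0.01, -0.99]]
{'time': 0.1, 'qpos': array([ 1.20048474e+00,  4.94156127e-01,  1.34603709e+00,  3.07020187e-05,
        1.30251148e+00, -9.54908356e-02]), 'qd': array([-6.54238000e-05, -8.43088471e-04, -2.14236990e-03,  1.01068180e-03,
        6.81939753e-04, -2.86010374e-04]), 'tau': array([ 7.90986778e-04, -8.83586168e+01, -3.84561038e+01,  1.03584123e-04,
        5.27204465e-03,  1.07521518e-05]), 'eef_pos': array([169.48525973, 601.27798926, 247.74892883]), 'orientation': array([ 2.50435387e+00,  1.89586535e+00, -1.51103871e-03]), 'force': array([ 0.07580255,  0.08732384, -0.2024388 ]), 'torque': array([ 0.01981779, -0.022217  , -0.00965706]), 'opening': 1.0004344207214126}
```

View pics/scene0.png

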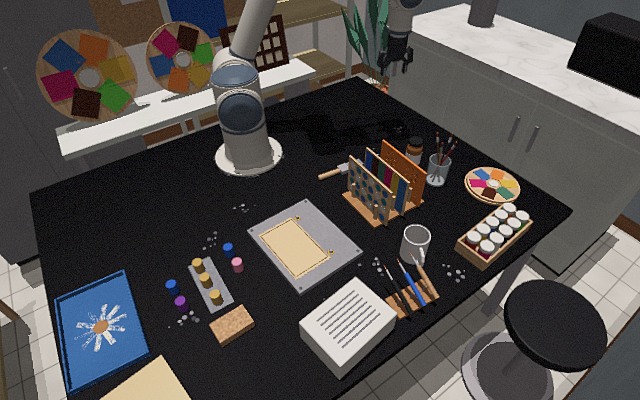

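View pics/top0.png

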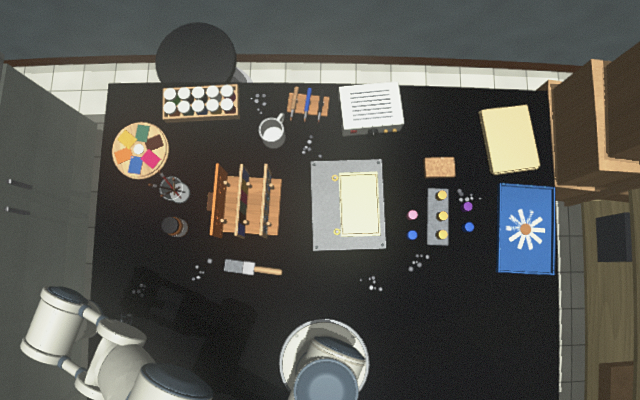

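```bash
python3 - <<'E'
import cv2
from h import crop
a=cv2.imread("pics/top0.png"); s=cv2.imread("pics/scene0.png")
crop(a,200,150,100,95,8,"pics/c1.png"); crop(a,300,150,160,115,5,"pics/c2.png"); crop(s,330,130,130,100,6,"pics/c3.png")
E
```

```text
(no output)
```

View pics/c1.png

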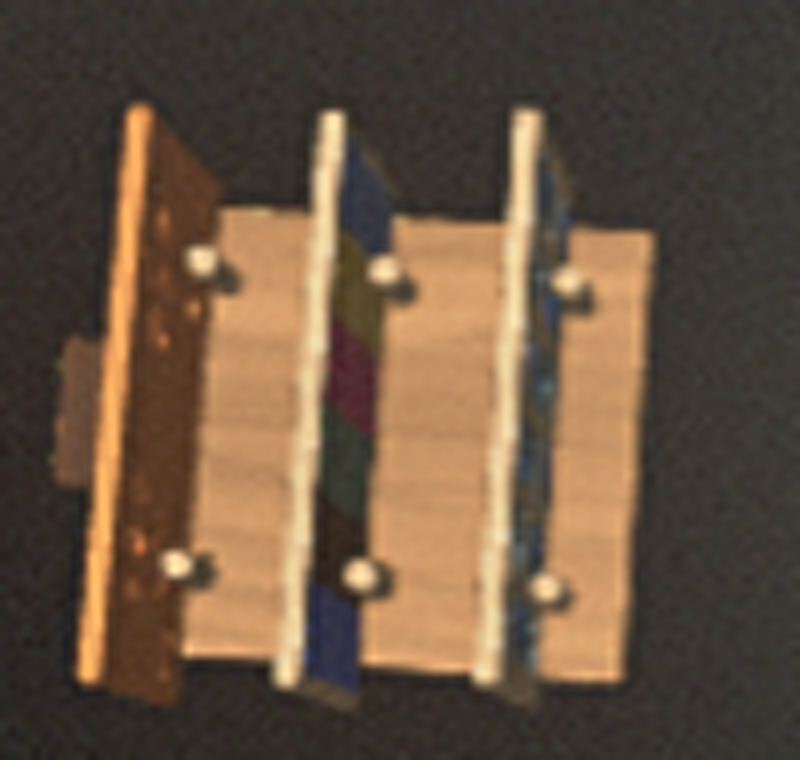

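View pics/c2.png

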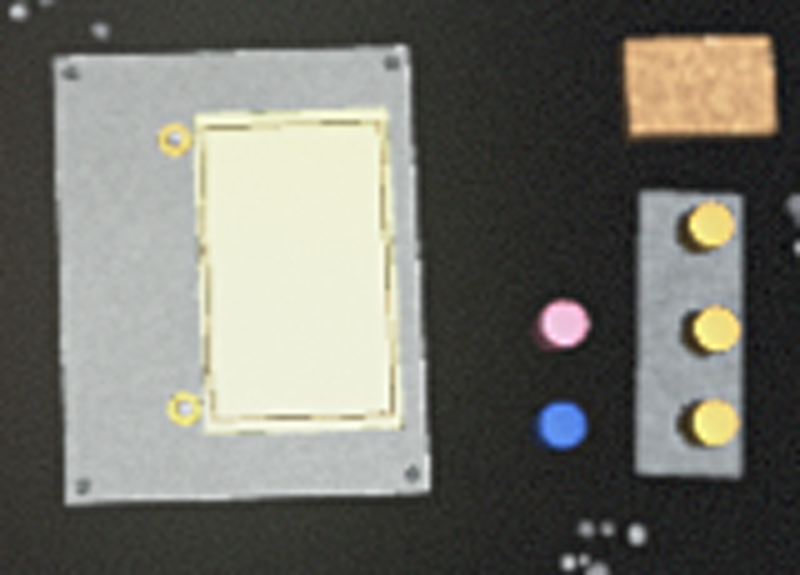

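View pics/c3.png

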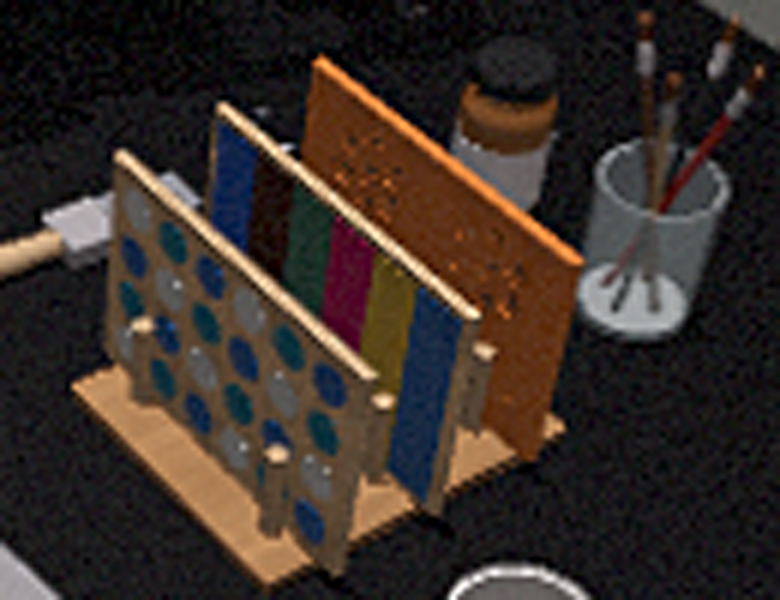

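```bash
cat >> h.py <<'E'
def un(pts,x0,y0,s): return [(x0+(x+.5)/s-.5,y0+(y+.5)/s-.5) for x,y in pts]
E
python3 - <<'E'
from h import *
np.set_printoptions(precision=1,suppress=True)
e=ray("top",un([(140,103),(90,686)],200,150,8),162); print("edge",e,np.linalg.norm(e[0]-e[1]),e.mean(0))
print("yaw",np.arctan2(*(e[0]-e[1])[[1,0]]))
s=ray("scene",un([(318,60),(580,263)],330,130,6),162); print("edge scene",s,np.linalg.norm(s[0]-s[1]),s.mean(0))
j=ray("top",un([(53,57),(408,45),(430,492),(67,504)],300,150,5),20); print("jig",j,j.mean(0)); print([np.linalg.norm(j[i]-j[i-1]) for i in range(4)])
for z in(20,30):
  p=ray("top",un([(174,139),(184,408)],300,150,5),z); print("pins",p,np.linalg.norm(p[0]-p[1]))
u=(j[0]+j[3]-j[1]-j[2])[:2]; v=(j[2]+j[3]-j[0]-j[1])[:2]; print("jig yaw from x", np.arctan2(u[1],u[0])-np.pi/2, np.arctan2(v[1],v[0])-np.pi)
print("w",ray("top",un([(712,224),(717,329),(716,423)],300,150,5),43))
print("scene jig proj",proj("scene",j))
for p in(e.mean(0),): print(proj("scene",e))
E
python3 - <<'E'
import cv2
from h import crop
s=cv2.imread("pics/scene0.png")
crop(s,240,190,130,105,6,"pics/c4.png");crop(s,150,220,110,100,6,"pics/c5.png")
E
```

```text
edge [[624.6 342.2 162. ]
 [400.2 350.7 162. ]] 224.61918397786113 [512.4 346.4 162. ]
yaw -0.037683633410120425
edge scene [[401.3 349.6 162. ]
 [621.4 341.5 162. ]] 220.2502919570414 [511.4 345.6 162. ]
jig [[ 665.1   58.2   20. ]
 [ 677.8 -181.1   20. ]
 [ 377.8 -195.2   20. ]
 [ 366.1   43.1   20. ]] [521.7 -68.7  20. ]
[np.float64(299.40981081008636), np.float64(239.55982895928355), np.float64(300.350338451741), np.float64(238.65495100297565)]
pins [[610.4 -23.9  20. ]
 [430.5 -32.7  20. ]] 180.146745920378
pins [[608.5 -23.5  30. ]
 [429.7 -32.3  30. ]] 178.99431985946958
jig yaw from x 0.05095365039729138 -6.234505679901844
w [[ 555.7 -379.9   43. ]
 [ 486.  -382.    43. ]
 [ 424.1 -380.3   43. ]]
scene jig proj [[363.3 250.7]
 [299.9 292.9]
 [246.8 229.3]
 [306.2 197.7]]
[[427.1 173.9]
 [382.6 139.3]]
```

View pics/c4.png

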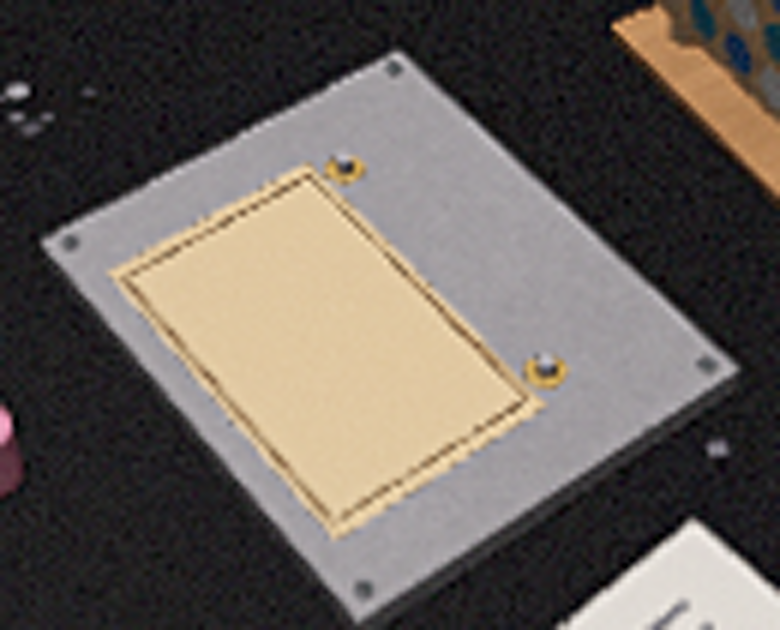

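View pics/c5.png

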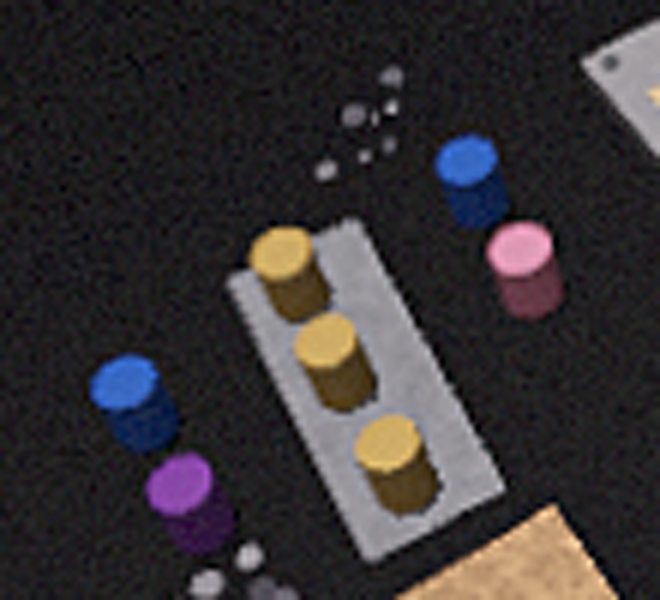

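```bash
cat >> h.py <<'E'
def rows(target,yaw=None,ref=None):
    """shift in tool axes normalised, to world target mm and tool-x heading yaw (mod pi) from measured pose"""
    s=get_state(); R=Ro.from_rotvec(s["orientation"]).as_matrix()
    d=R.T@(np.array(target,float)-s["eef_pos"])/300
    h=np.arctan2(R[1,0],R[0,0]); t=0
    if yaw is not None:
        t=(yaw-h+np.pi/2)%np.pi-np.pi/2; t=-t/0.5
    print("t=%.2f pos %s head %.4f f %s op %.3f -> shift %s turn %.3f"%(s["time"],s["eef_pos"].round(1),h,s["force"].round(1),s["opening"],d.round(4),t))
E
python3 - <<'E'
from h import *
np.set_printoptions(precision=1,suppress=True)
j=ray("scene",un([(398,52),(738,370),(362,620),(42,243)],240,190,6),20); print("jig",j,j.mean(0)); print([np.linalg.norm(j[i]-j[i-1]) for i in range(4)])
print(ray("scene",un([(345,160),(545,362)],240,190,6),30))
print(ray("scene",un([(283,252),(327,340),(389,443)],150,220,6),43))
rows([512,346,200],1.533)
rows([512,346,163],1.533)
E
```

```text
jig [[ 368.    40.6   20. ]
 [ 665.4   55.2   20. ]
 [ 677.8 -180.9   20. ]
 [ 380.3 -197.4   20. ]] [522.9 -70.6  20. ]
[np.float64(238.27728242266528), np.float64(297.83962704404644), np.float64(236.4432277465657), np.float64(297.9433685965034)]
[[431.7 -35.2  30. ]
 [610.  -27.   30. ]]
[[ 425.7 -380.3   43. ]
 [ 486.9 -382.4   43. ]
 [ 556.5 -380.9   43. ]]
t=0.10 pos [169.5 601.3 247.7] head 1.2960 f [ 0.1  0.1 -0.2] op 1.000 -> shift [-0.5  1.3  0.2] turn -0.474
t=0.10 pos [169.5 601.3 247.7] head 1.2960 f [ 0.1  0.1 -0.2] op 1.000 -> shift [-0.5  1.3  0.3] turn -0.474
```

```bash
sed -i 's/d.round(4)/["%.4f"%q for q in d]/' h.py; python3 - <<'E'
from h import *
rows([512,346,248],1.533)
E
```

```text
t=0.10 pos [169.5 601.3 247.7] head 1.2960 f [ 0.1  0.1 -0.2] op 1.000 -> shift ['-0.5092', '1.3298', '-0.0005'] turn -0.474
```

```bash
python3 -m inch '[[[-0.1,0.2,0,-0.2,0],[-0.2,0.4,0,-0.474,0],[-0.28,0.6,0,-0.474,0],[-0.38,0.8,0,-0.474,0],[-0.45,0.95,0,-0.474,0],[-0.45,0.95,0,-0.474,0],[-0.45,0.95,0,-0.474,0],[-0.45,0.95,0,-0.474,0]]]' 20; python3 - <<'E'
from h import *
rows([512,346,200],1.533)
E
```

```text
time: 0.9
eef_pos: [409.1, 392.5, 248.0]
orientation: [2.266, 2.175, -0.001]
force: [0.2, 1.1, 0.7]
opening: 0.501
t=0.90 pos [409.1 392.5 248. ] head 1.5297 f [0.2 1.1 0.7] op 0.501 -> shift ['-0.1406', '0.3492', '0.1601'] turn -0.007
```

```bash
python3 -m inch '[[[-0.07,0.17,0,-0.007,0],[-0.14,0.349,0.05,-0.007,0],[-0.14,0.349,0.12,-0.007,0],[-0.14,0.349,0.16,-0.007,0],[-0.14,0.349,0.16,-0.007,0]]]' 40; python3 - <<'E'
from h import *
rows([512,346,168],1.533)
im=snapshot("scene"); crop(im,330,90,130,110,6,"pics/a1.png")
im=snapshot("top"); crop(im,170,130,130,110,6,"pics/a2.png")
E
```

```text
time: 1.4
eef_pos: [508.4, 348.5, 198.3]
orientation: [-2.258, -2.182, 0.006]
force: [-0.9, -0.3, 1.6]
opening: 0.499
t=1.40 pos [508.4 348.5 198.3] head 1.5368 f [-0.9 -0.3  1.6] op 0.499 -> shift ['-0.0078', '0.0127', '0.1011'] turn 0.008
```

View pics/a1.png

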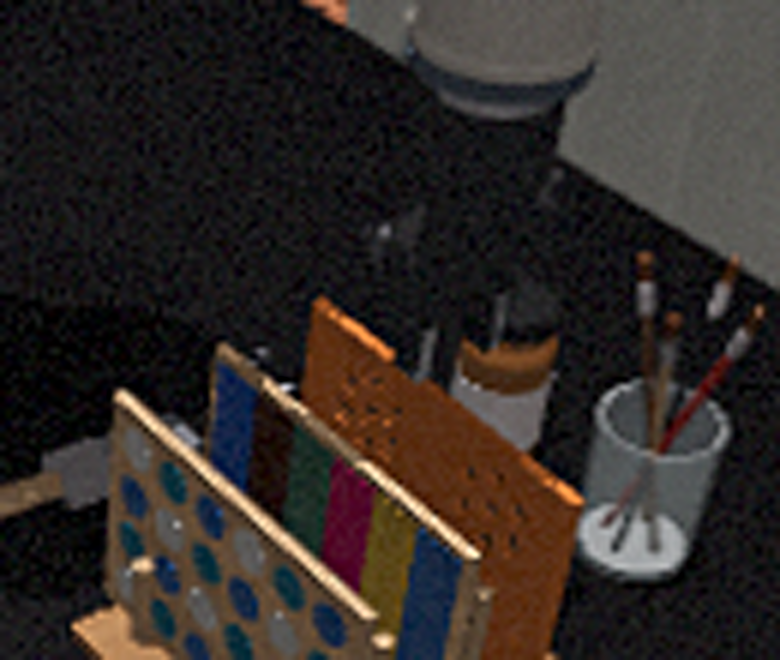

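View pics/a2.png

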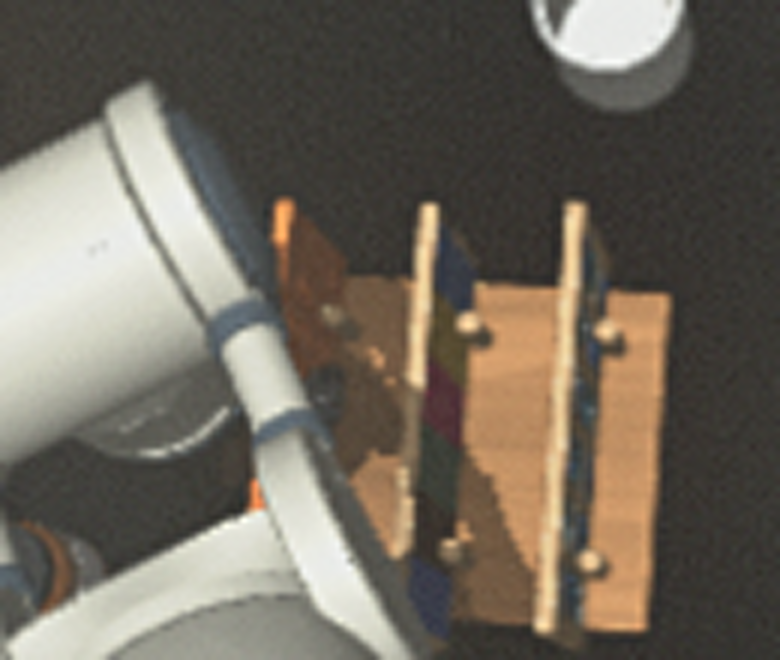

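```bash
python3 -m inch '[[[-0.005,0.005,0.05,0.008,0],[-0.005,0.005,0.103,0.008,0],[-0.005,0.005,0.103,0.008,0],[-0.005,0.005,0.103,0.008,0.9],[-0.005,0.005,0.103,0.008,0.9],[-0.005,0.005,0.103,0.008,0.9],[-0.005,0.005,0.103,0.008,0.9]]]' 40; python3 - <<'E'
from h import *
rows([512,346,168],1.533)
E
```

```text
time: 2.2
eef_pos: [512.0, 347.3, 170.8]
orientation: [2.263, 2.178, 0.003]
force: [-2.2, 0.4, 8.2]
opening: 0.075
t=2.20 pos [512.  347.3 170.8] head 1.5326 f [-2.2  0.4  8.2] op 0.075 -> shift ['-0.0042', '0.0002', '0.0092'] turn -0.001
```

```bash
python3 -m inch '[[[0,0,-0.02,0,0.9],[0,0,-0.06,0,0.9],[0,0,-0.12,0,0.9],[0,0,-0.2,0,0.9],[0,0,-0.3,0,0.9],[0,0,-0.4,0,0.9],[0,0,-0.4,0,0.9]]]' 40; python3 - <<'E'
from h import *
rows([512,-5,345],1.622)
im=snapshot("scene"); crop(im,330,40,130,130,5,"pics/b1.png")
E
```

```text
time: 2.9
eef_pos: [513.2, 347.7, 294.7]
orientation: [2.262, 2.177, 0.011]
force: [1.5, 0.9, -3.3]
opening: 0.076
t=2.90 pos [513.2 347.7 294.7] head 1.5326 f [ 1.5  0.9 -3.3] op 0.076 -> shift ['-1.1742', '0.0419', '-0.1720'] turn -0.179
```

View pics/b1.png

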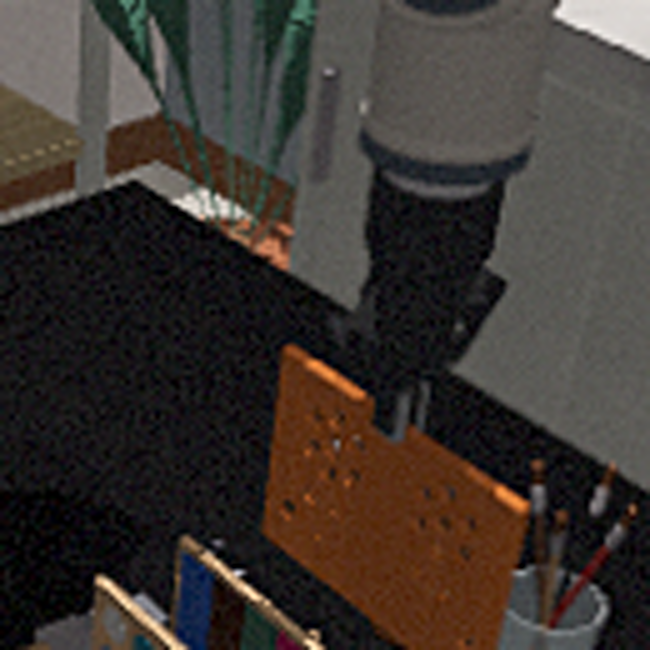

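```bash
python3 -m inch '[[[0,0,-0.08,0,0.9],[-0.03,0,-0.172,0,0.9],[-0.1,0.0,-0.172,-0.1,0.9],[-0.22,0.0,-0.172,-0.179,0.9],[-0.34,0.0,-0.172,-0.179,0.9],[-0.46,0.0,-0.172,-0.179,0.9],[-0.58,0.0,-0.172,-0.179,0.9],[-0.7,0.0,-0.172,-0.179,0.9]]]' 60; python3 - <<'E'
from h import *
rows([521,-43,345],1.622)
E
```

```text
time: 3.75
eef_pos: [502.9, 135.5, 340.3]
orientation: [-2.163, -2.277, 0.002]
force: [0.4, -1.3, -3.6]
opening: 0.069
t=3.75 pos [502.9 135.5 340.3] head 1.6222 f [ 0.4 -1.3 -3.6] op 0.069 -> shift ['-0.5974', '0.0297', '-0.0155'] turn 0.000
```

```bash
python3 -m inch '[[[-0.1,0.01,0,0,0.9],[-0.22,0.02,0,0,0.9],[-0.34,0.03,0,0,0.9],[-0.46,0.03,0,0,0.9],[-0.55,0.03,0,0,0.9],[-0.597,0.03,0,0,0.9],[-0.597,0.03,0,0,0.9],[-0.597,0.03,0,0,0.9]]]' 60; python3 - <<'E'
from h import *
rows([521,-43,180],1.622)
im=snapshot("scene"); crop(im,230,80,150,200,3.9,"pics/d1.png")
im=snapshot("top"); crop(im,260,130,160,140,5,"pics/d2.png")
E
```

```text
time: 4.55
eef_pos: [521.6, -40.9, 340.6]
orientation: [-2.164, -2.277, 0.0]
force: [0.3, 0.3, -3.3]
opening: 0.069
t=4.55 pos [521.6 -40.9 340.6] head 1.6217 f [ 0.3  0.3 -3.3] op 0.069 -> shift ['-0.0073', '-0.0020', '0.5355'] turn -0.001
```

View pics/d1.png

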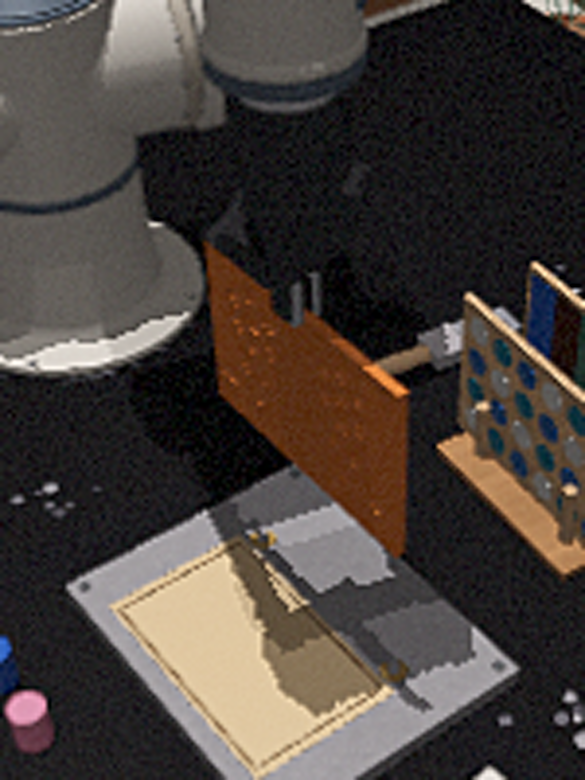

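View pics/d2.png

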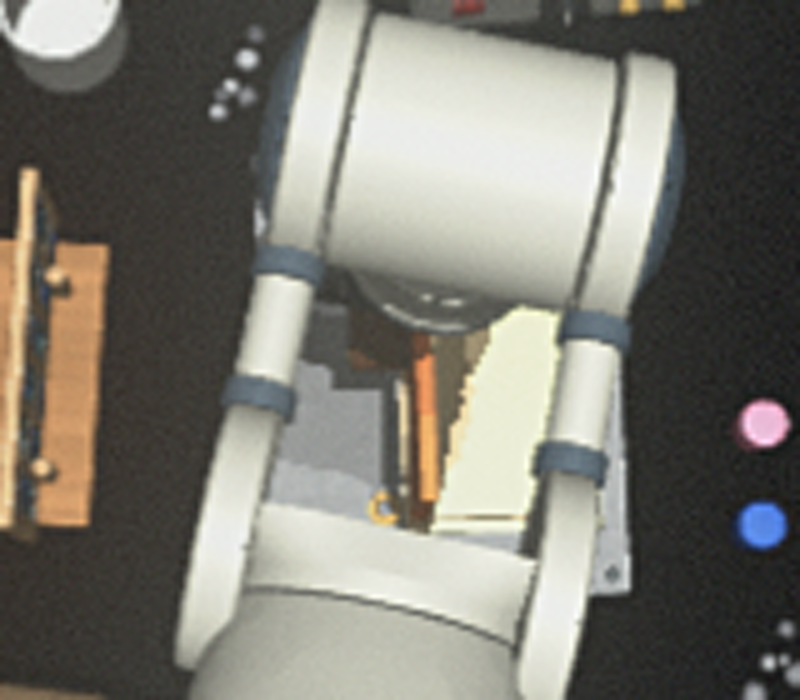

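```bash
python3 -m inch '[[[-0.008,-0.002,0.12,0,0.9],[-0.01,-0.002,0.25,0,0.9],[-0.01,-0.002,0.37,0,0.9],[-0.01,-0.002,0.46,0,0.9],[-0.01,-0.002,0.5,0,0.9],[-0.01,-0.002,0.515,0,0.9],[-0.01,-0.002,0.515,0,0.9]]]' 60; python3 - <<'E'
from h import *
rows([520.5,-43.5,178.5],1.622)
im=snapshot("scene"); crop(im,230,120,150,160,4.5,"pics/e1.png")
E
```

```text
time: 5.35
eef_pos: [521.8, -44.1, 186.9]
orientation: [2.163, 2.278, 0.0]
force: [-0.0, 0.4, -2.6]
opening: 0.063
t=5.35 pos [521.8 -44.1 186.9] head 1.6226 f [-0.   0.4 -2.6] op 0.063 -> shift ['0.0024', '-0.0043', '0.0281'] turn 0.001
```

View pics/e1.png

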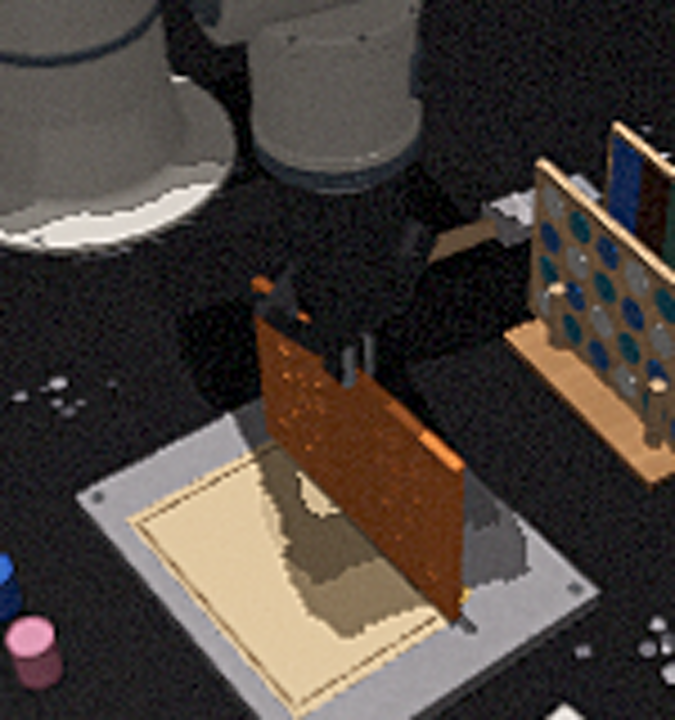

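```bash
python3 -m inch '[[[0,0,0.01,0,0.9],[0,0,0.018,0,0.9],[0,0,0.026,0,0.9],[0,0,0.03,0,0.9],[0,0,0.03,0,0.9],[0,0,0.03,0,0.9]]]' 60; python3 - <<'E'
from h import *
rows([520.5,-43.5,178.5],1.622)
E
```

```text
time: 6.0
eef_pos: [521.6, -44.7, 178.7]
orientation: [2.163, 2.277, 0.001]
force: [-6.9, -1.2, 21.1]
opening: 0.064
t=6.00 pos [521.6 -44.7 178.7] head 1.6220 f [-6.9 -1.2 21.1] op 0.064 -> shift ['0.0043', '-0.0036', '0.0008'] turn -0.000
```

```bash
python3 -m inch '[[[0,0,0,0,0.62],[0,0,0.005,0,0.62],[-0.01,0,0.015,0,0.62],[-0.025,0,0.017,0,0.6],[-0.04,0,0.017,0,0.6],[-0.053,0,0.017,0,0.6],[-0.053,0,0.017,0,0.6],[-0.053,0,0.017,0,0.6]]]' 30; python3 - <<'E'
from h import *
rows([520.5,-60,178.5],1.622)
im=snapshot("scene"); crop(im,230,120,150,160,4.5,"pics/f1.png")
E
```

```text
time: 6.8
eef_pos: [522.2, -60.5, 172.4]
orientation: [2.164, 2.277, 0.0]
force: [0.0, -0.9, 0.7]
opening: 0.201
t=6.80 pos [522.2 -60.5 172.4] head 1.6216 f [ 0.  -0.9  0.7] op 0.201 -> shift ['0.0020', '-0.0057', '-0.0203'] turn -0.001
```

View pics/f1.png

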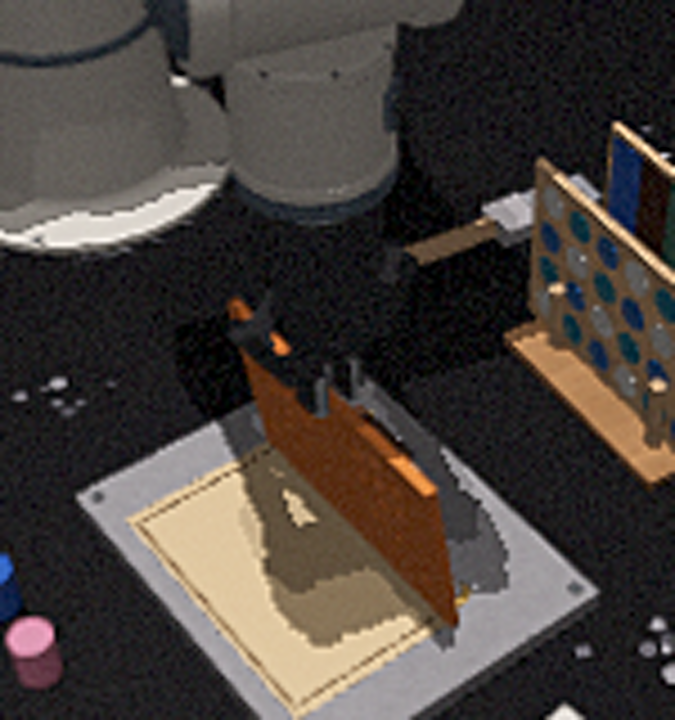

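```bash
python3 -m inch '[[[-0.02,0,0.01,0,0.5],[-0.04,0,0.018,0,0.42],[-0.06,0,0.028,0,0.36],[-0.08,0,0.038,0,0.3],[-0.095,0,0.05,0,0.2],[-0.11,0,0.062,0,0.1],[-0.123,0,0.075,0,0],[-0.136,0,0.088,0,-0.06]]]' 30; python3 - <<'E'
from h import *
rows([520.5,-60,178.5],1.622)
im=snapshot("scene"); crop(im,230,120,150,160,4.5,"pics/f2.png")
E
```

```text
time: 7.65
eef_pos: [524.4, -101.4, 145.6]
orientation: [2.164, 2.278, -0.0]
force: [-0.1, -1.5, 1.5]
opening: 0.533
t=7.65 pos [ 524.4 -101.4  145.6] head 1.6220 f [-0.1 -1.5  1.5] op 0.533 -> shift ['0.1386', '-0.0057', '-0.1096'] turn 0.000
```

View pics/f2.png

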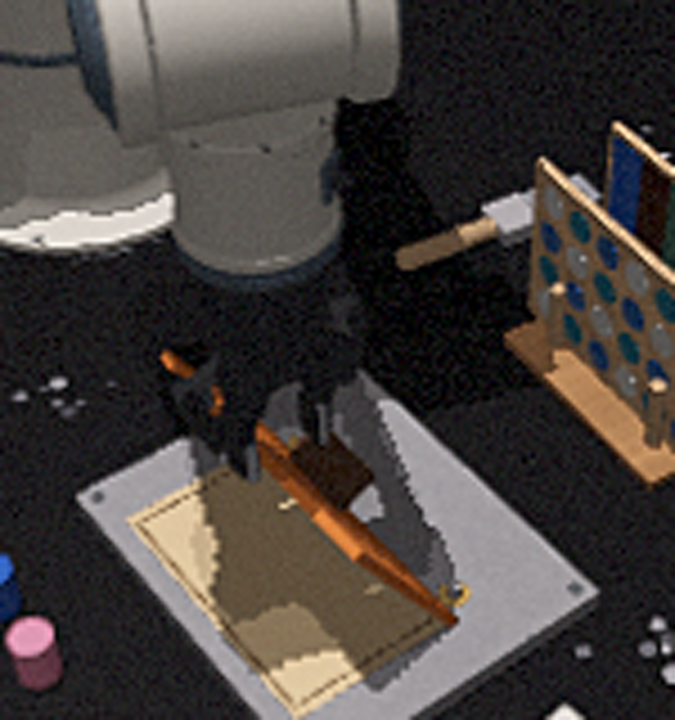

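```bash
cat >> h.py <<'E'
C=np.array([522.2,-69.2]);U=np.array([-0.051,0.9987]);V=np.array([-0.9987,-0.051])
def W(x,y,z): return np.array([*(C+x*U+y*V),z])
def own(p): d=np.array(p[:2])-C; return d@U,d@V,p[2]-20
E
python3 - <<'E'
from h import *
np.set_printoptions(precision=1,suppress=True)
s=get_state(); print(own(s["eef_pos"]))
x=own(s["eef_pos"])[0]; y=own(s["eef_pos"])[1]
for z in (90,110,120,128,135,145,150):
    q=proj("scene",[W(x-22.5,y-11,z),W(x-22.5,y+11,z),W(x-37,y-11,z)]); print(z,((q-[230,120]+.5)*4.5-.5).tolist())
import math
for th in (65,60,55,50,45):
    c=math.cos(math.radians(th));sn=math.sin(math.radians(th))
    for px in(20.5,30): print(th,px,(proj("scene",[W(px-150*c,-110,20+150*sn),W(px-150*c,110,20+150*sn)])-[230,120])*4.5)
E
```

```text
(np.float64(-32.70426807909436), np.float64(-0.3577446398800961), np.float64(125.1391263264479))
90 [[268.3455391453937, 525.0625948459018], [249.67906164602235, 505.010244114155], [249.909698991876, 535.670722838963]]
110 [[265.98979441089307, 505.1705065771367], [247.10856429039183, 485.0753159810349], [247.29346236036457, 515.80868168315]]
120 [[264.78950302557905, 495.0246297604723], [245.7992060054107, 474.9102511000273], [245.96027970208073, 505.6768185025801]]
128 [[263.818263170364, 486.8096790799708], [244.73988712207267, 466.68108197689213], [244.88142602515018, 497.47256529523037]]
135 [[262.9602817707811, 479.5488092466354], [243.80422781140913, 459.4086268731171], [243.9283187326937, 490.220666989285]]
145 [[261.7212050958884, 469.05639281325483], [242.45318589728572, 448.90109677094006], [242.55176220143736, 479.74041349108677]]
150 [[261.0956811779545, 463.75660550183136], [241.77123521469863, 443.59440688014365], [241.85678877653075, 474.4464096804953]]
65 20.5 [[368.1 542.2]
 [172.8 342. ]]
65 30 [[380.8 534.5]
 [184.8 335.9]]
60 20.5 [[352.8 557.9]
 [159.  355.9]]
60 30 [[365.6 550.3]
 [171.1 349.8]]
55 20.5 [[338.4 574.3]
 [146.2 370.6]]
55 30 [[351.2 566.6]
 [158.3 364.4]]
50 20.5 [[324.9 591.1]
 [134.5 385.8]]
50 30 [[337.8 583.3]
 [146.6 379.5]]
45 20.5 [[312.6 608.1]
 [123.8 401.3]]
45 30 [[325.5 600.2]
 [136.  395.1]]
```

```bash
python3 -m inch '[[[-0.028,0,0.02,0,-0.06],[-0.056,0,0.039,0,-0.06],[-0.078,0,0.06,0,-0.06],[-0.101,0,0.079,0,-0.06],[-0.121,0,0.097,0,-0.06],[-0.142,0,0.115,0,-0.06],[-0.152,0,0.125,0,-0.06],[-0.152,0,0.125,0,-0.06]]]' 30; python3 - <<'E'
from h import *
s=get_state(); print(own(s["eef_pos"]))
im=snapshot("scene"); crop(im,230,120,150,160,4.5,"pics/f3.png")
E
```

```text
time: 8.5
eef_pos: [526.5, -147.0, 108.0]
orientation: [-2.164, -2.277, 0.0]
force: [0.3, -1.4, -0.4]
opening: 0.532
(np.float64(-77.8816802692007), np.float64(-0.3155109795906102), np.float64(87.99898945074152))
```

View pics/f3.png

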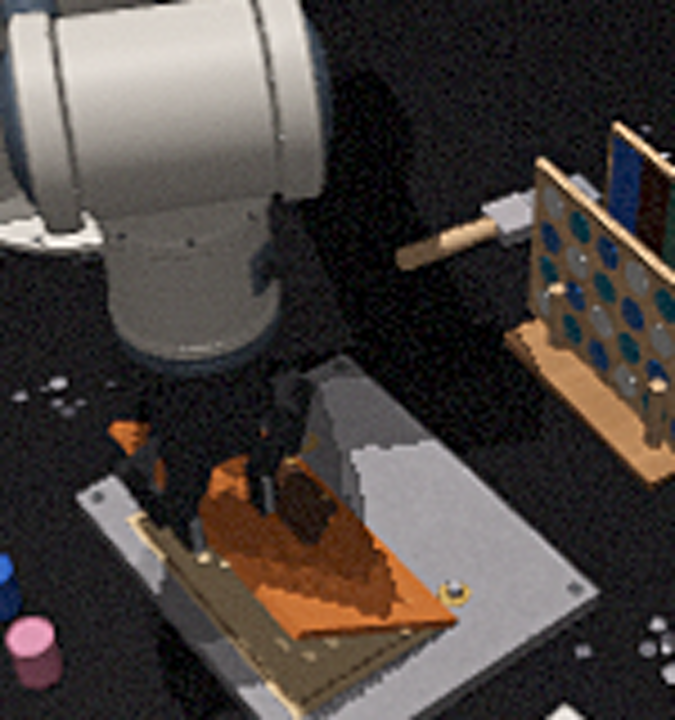

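```bash
python3 - <<'E'
from h import *
np.set_printoptions(precision=1,suppress=True)
import math
for th in (40,36,32,28):
    c=math.cos(math.radians(th));sn=math.sin(math.radians(th))
    for px in(20.5,28): print(th,px,((proj("scene",[W(px-150*c,-110,20+150*sn),W(px-150*c,110,20+150*sn),W(px,-110,20)])-[230,120])*4.5).tolist())
s=get_state()["eef_pos"];x,y,_=own(s)
for z in(92,97,102):print(z,((proj("scene",[W(x-22.5,y-11,z),W(x-37,y-11,z),W(x+22.5,y-11,z),W(x+37,y-11,z)])-[230,120])*4.5).tolist())
E
```

```text
40 20.5 [[301.4888970716134, 625.1169976134279], [114.48171552820614, 417.13172541248184], [450.5068395259684, 625.0644195084741]]
40 28 [[311.6769686686688, 618.8758518646966], [124.07726090791158, 412.1432737654071], [459.2110542765796, 619.4644422998409]]
36 20.5 [[293.5775876117402, 638.6642183685058], [107.94779089589622, 429.8167425859175], [450.5068395259684, 625.0644195084741]]
36 28 [[303.75632243404357, 632.4029986078922], [117.53236712637394, 424.8078831144715], [459.2110542765796, 619.4644422998409]]
32 20.5 [[286.57118856068047, 652.0410546709002], [102.30238454839535, 442.4612727441818], [450.5068395259684, 625.0644195084741]]
32 28 [[296.73213288079575, 645.7640088650437], [111.86897697883647, 437.43482028428315], [459.2110542765796, 619.4644422998409]]
28 20.5 [[280.504761511427, 665.1629585334543], [97.571997140604, 454.9861831182623], [450.5068395259684, 625.0644195084741]]
28 28 [[290.6397083607153, 658.8744187887888], [107.11380454750477, 449.9450643445715], [459.2110542765796, 619.4644422998409]]
92 [[208.49106548204244, 554.6609541892926], [189.39259008149958, 565.6361857347758], [266.44961042817073, 521.3493773079778], [284.70995427629725, 510.85278290828535]]
97 [[207.70111334307052, 549.7499622068154], [188.53342338864925, 560.7348000203075], [265.86502074188274, 516.4125347698601], [284.1885852063, 505.9088361474015]]
102 [[206.90609856645457, 544.8057810439894], [187.66871421622105, 555.8000749122559], [265.27676021827125, 511.4429917399483], [283.6639636965707, 500.93235295826184]]
```

```bash
python3 -m inch '[[[-0.005,0,0.015,0,-0.06],[-0.01,0,0.03,0,-0.06],[-0.015,0,0.045,0,-0.06],[-0.018,0,0.053,0,-0.06],[-0.018,0,0.053,0,-0.06]]]' 30; python3 - <<'E'
from h import *
s=get_state(); print(own(s["eef_pos"]))
im=snapshot("scene"); crop(im,230,180,130,110,6,"pics/f4.png")
E
```

```text
time: 9.05
eef_pos: [526.8, -152.1, 92.1]
orientation: [-2.164, -2.277, 0.001]
force: [-0.7, -0.8, -0.4]
opening: 0.526
(np.float64(-83.06313661490191), np.float64(-0.3336348272991885), np.float64(72.14174738804047))
```

View pics/f4.png

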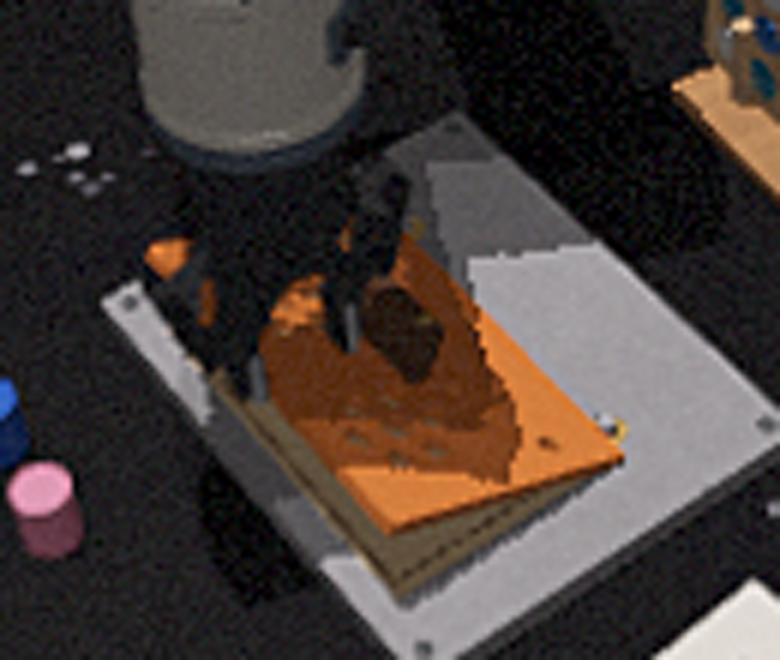

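```bash
cat >> h.py <<'E'
def fit(pc,pb):
    from scipy.optimize import least_squares
    def f(v):
        P,th,y=v; return (proj("scene",[W(P-150*np.cos(th),y-110,20+150*np.sin(th)),W(P,y-110,20)])-np.array([pc,pb])).ravel()
    r=least_squares(f,[25,.5,0]); P,th,y=r.x
    hi=20+150*np.sin(th); print("P %.1f th %.1f deg y %.1f corner x %.1f hi %.1f lo %.1f"%(P,np.degrees(th),y,P-150*np.cos(th),hi,hi-45*np.tan(th)+8/np.cos(th)),r.fun.round(1))
E
python3 -c "
from h import *
fit(*un([(392,535),(625,462)],230,180,6))"
```

```text
P 34.4 th 22.9 deg y 0.2 corner x -103.8 hi 78.3 lo 68.0 [ 0.1  0.  -0.1 -0. ]
```

```bash
python3 - <<'E'
from h import *
s=get_state()["eef_pos"];x,y,_=own(s)
for z in(70,75,80,85):print(z,(((proj("scene",[W(x-22.4,y-11,z),W(x-37,y-11,z),W(x+22.4,y-11,z),W(x+37,y-11,z)])-[230,180])+.5)*6-.5).round().tolist())
E
```

```text
70 [[276.0, 416.0], [251.0, 430.0], [352.0, 371.0], [376.0, 357.0]]
75 [[275.0, 409.0], [249.0, 424.0], [351.0, 365.0], [376.0, 351.0]]
80 [[274.0, 403.0], [248.0, 418.0], [350.0, 359.0], [375.0, 344.0]]
85 [[273.0, 396.0], [247.0, 411.0], [350.0, 352.0], [374.0, 338.0]]
```

```bash
python3 -m inch '[[[0,0,0.012,0,-0.06],[0,0,0.024,0,-0.06],[-0.002,0,0.036,0,-0.06],[-0.004,0,0.045,0,-0.06],[-0.006,0,0.054,0,-0.06],[-0.006,0,0.054,0,-0.06]]]' 30; python3 - <<'E'
from h import *
s=get_state(); print(own(s["eef_pos"]))
im=snapshot("scene"); crop(im,230,180,130,110,6,"pics/f5.png")
E
```

```text
time: 9.7
eef_pos: [527.7, -155.8, 76.7]
orientation: [2.161, 2.276, -0.002]
force: [-4.4, -19.9, 3.4]
opening: 0.532
(np.float64(-86.75823330574742), np.float64(-1.0412891837366978), np.float64(56.66687850480261))
```

View pics/f5.png

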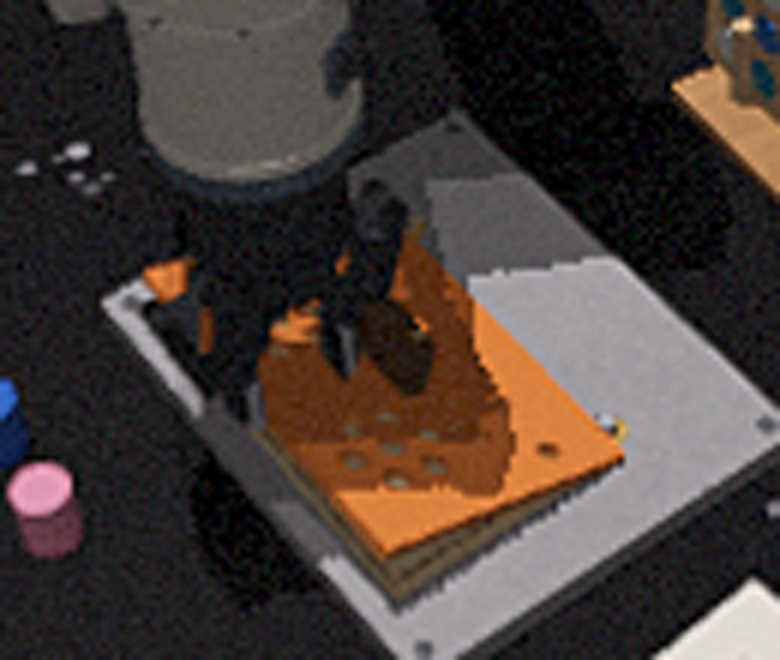

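```bash
python3 -c "
from h import *
fit(*un([(388,557),(625,462)],230,180,6))"
```

```text
P 34.8 th 17.6 deg y -0.3 corner x -108.2 hi 65.5 lo 59.5 [-0.1 -0.   0.1  0. ]
```

```bash
python3 -m inch '[[[-0.003,0,0.004,0,-0.06],[-0.006,0,0.012,0,-0.06],[-0.009,0,0.02,0,-0.06],[-0.011,0,0.027,0,-0.06],[-0.013,0,0.034,0,-0.06],[-0.013,0,0.034,0,-0.06]]]' 30; python3 - <<'E'
from h import *
s=get_state(); print(own(s["eef_pos"]))
im=snapshot("scene"); crop(im,230,180,130,110,6,"pics/f6.png")
E
```

```text
time: 10.35
eef_pos: [527.6, -158.7, 66.2]
orientation: [2.163, 2.277, -0.001]
force: [-1.3, -11.2, 0.1]
opening: 0.532
(np.float64(-89.6390713701166), np.float64(-0.8095344417828219), np.float64(46.19536658115726))
```

View pics/f6.png

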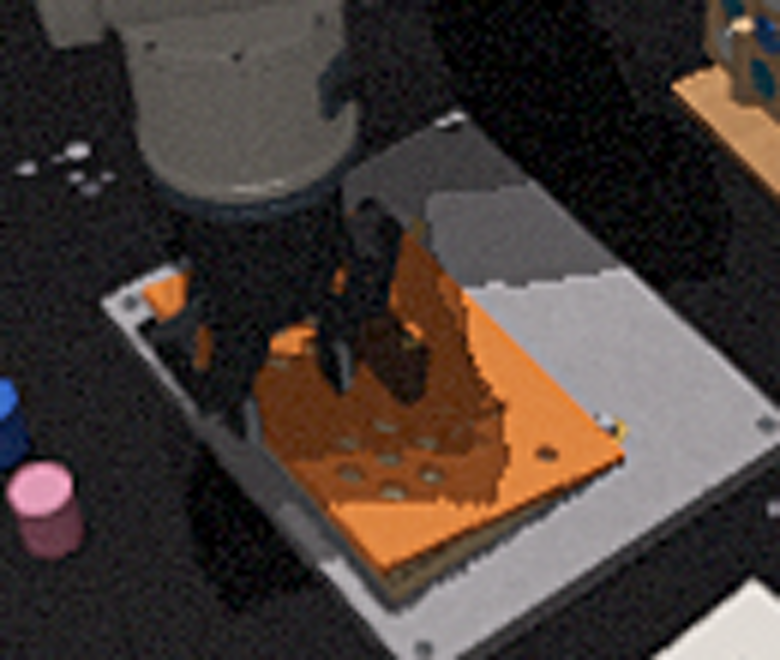

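```bash
python3 -m inch '[[[-0.003,0,0.008,0,-0.06],[-0.006,0,0.016,0,-0.06],[-0.008,0,0.024,0,-0.06],[-0.01,0,0.032,0,-0.06],[-0.012,0,0.04,0,-0.06],[-0.015,0,0.048,0,-0.06],[-0.02,0,0.052,0,-0.06],[-0.02,0,0.052,0,-0.06]]]' 30; python3 - <<'E'
from h import *
s=get_state(); print(own(s["eef_pos"]))
im=snapshot("scene"); crop(im,230,180,130,110,6,"pics/f7.png")
E
```

```text
time: 11.2
eef_pos: [527.4, -163.7, 50.4]
orientation: [-2.164, -2.277, 0.0]
force: [-0.1, 0.5, 0.1]
opening: 0.53
(np.float64(-94.65846326321412), np.float64(-0.39972984537334244), np.float64(30.367548793417974))
```

View pics/f7.png

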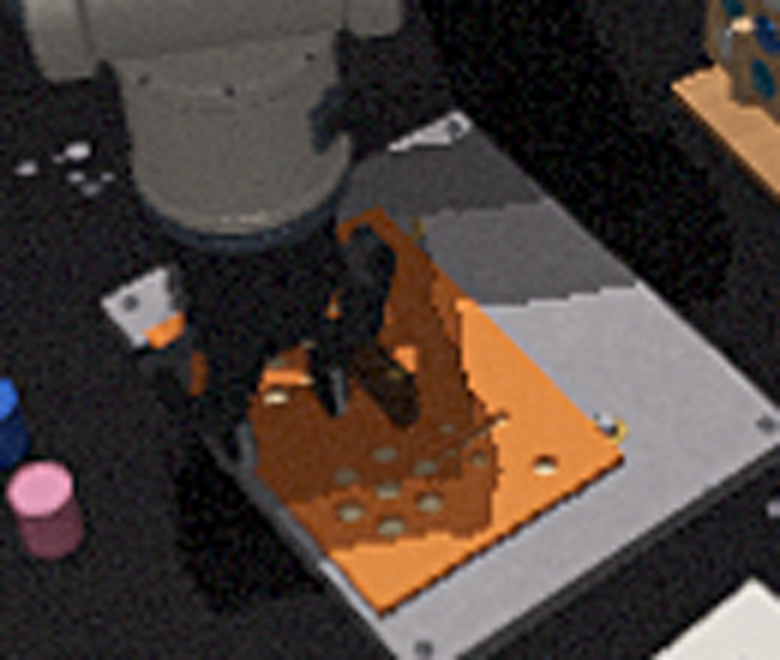

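```bash
python3 -m inch '[[[0,0,-0.1,0,-0.06],[0,0,-0.2,0,-0.06],[0.05,0,-0.26,0,-0.06],[0.12,0,-0.26,0,-0.06],[0.18,0,-0.26,0,-0.06],[0.18,0,-0.22,0,-0.06],[0.18,0,-0.2,0,-0.06],[0.18,0,-0.2,0,-0.06]]]' 60; python3 - <<'E'
from h import *
s=get_state(); print(own(s["eef_pos"]))
im=snapshot("scene"); crop(im,230,180,130,110,6,"pics/g1.png")
im=snapshot("top"); crop(im,290,130,130,110,6,"pics/g2.png")
E
```

```text
time: 12.05
eef_pos: [524.3, -110.2, 109.4]
orientation: [-2.163, -2.276, 0.001]
force: [-0.4, 0.1, 0.1]
opening: 0.53
(np.float64(-41.0171248570672), np.float64(0.02672430728913016), np.float64(89.39718194892663))
```

View pics/g1.png

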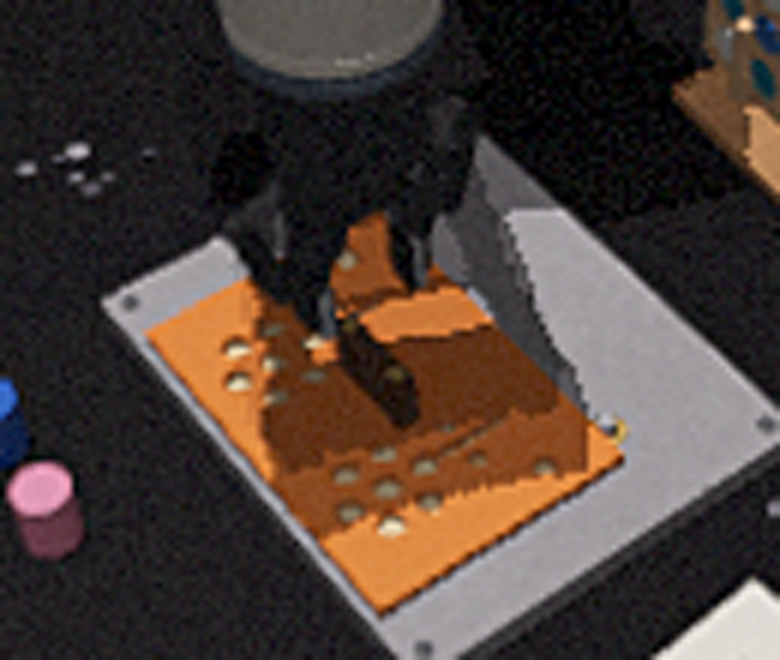

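View pics/g2.png

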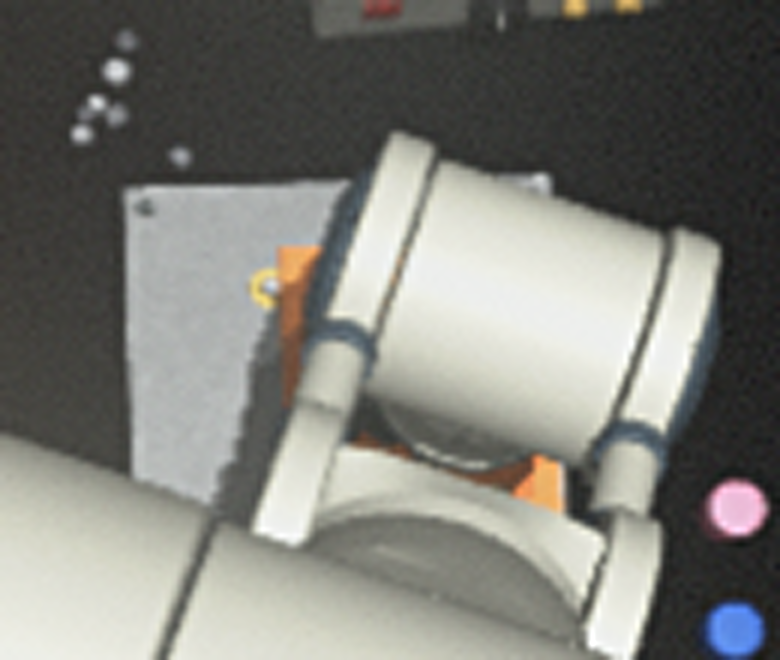

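```bash
python3 -m inch '[[[0.003,0,0.06,0,-0.06],[0.003,0,0.13,0,-0.06],[0.003,0,0.18,0,-0.06],[0.003,0,0.193,0,-0.06],[0.003,0,0.193,0,1],[0.003,0,0.193,0,1],[0.003,0,0.193,0,1],[0.003,0,0.193,0,1]]]' 80; python3 - <<'E'
from h import *
s=get_state(); print(s["force"],own(s["eef_pos"]))
p=ray("scene",un([(148,332),(380,604),(622,458)],230,180,6),28)
for q in p: print(own(q))
E
```

```text
time: 12.95
eef_pos: [525.3, -109.4, 53.6]
orientation: [2.163, 2.276, 0.001]
force: [-1.7, -4.6, 7.6]
opening: 0.148
[-1.701649   -4.56448044  7.63246424] (np.float64(-40.29356347748516), np.float64(-0.9979904022903981), np.float64(33.64852105855698))
(np.float64(-114.12928275444006), np.float64(108.36645197110003), np.float64(8.000000000000114))
(np.float64(-113.64425280427878), np.float64(-107.60397297648933), np.float64(8.0))
(np.float64(31.15455734265715), np.float64(-111.78923842564106), np.float64(8.000000000000114))
```

```bash
python3 -m inch '[[[0.003,0,-0.002,0,1],[0.007,0,-0.003,0,1],[0.01,0,-0.003,0,1],[0.01,0,-0.003,0,1]]]' 80; python3 - <<'E'
from h import *
s=get_state(); print(s["force"],own(s["eef_pos"]))
E
```

```text
time: 13.35
eef_pos: [525.4, -108.6, 54.5]
orientation: [2.16, 2.275, -0.002]
force: [-5.7, -30.3, 1.3]
opening: 0.149
[ -5.69726195 -30.30122388   1.25880851] (np.float64(-39.50739779301963), np.float64(-1.1778129653030571), np.float64(34.519627566500816))
```

```bash
python3 -m inch '[[[-0.012,0,-0.005,0,1],[-0.015,0,-0.02,0,1],[-0.015,0,-0.047,0,1],[0.03,0,-0.05,0,1],[0.08,0,-0.05,0,1],[0.12,0,-0.05,0,1],[0.12,0,-0.05,0,1],[0.12,0,-0.05,0,1]]]' 80; python3 - <<'E'
from h import *
s=get_state(); print(s["force"],own(s["eef_pos"])); rows(W(-0.4,-0.8,60),1.622)
im=snapshot("scene"); crop(im,230,160,140,120,5.5,"pics/k1.png")
E
```

```text
time: 14.15
eef_pos: [522.6, -69.2, 68.5]
orientation: [-2.162, -2.279, 0.0]
force: [-0.3, -0.7, -3.2]
opening: 0.149
[-0.30464606 -0.7357653  -3.16329464] (np.float64(-0.003491653934570775), np.float64(-0.4499208494831838), np.float64(48.47211100367875))
t=14.15 pos [522.6 -69.2  68.5] head 1.6234 f [-0.3 -0.7 -3.2] op 0.149 -> shift ['-0.0013', '0.0012', '0.0282'] turn 0.003
```

View pics/k1.png

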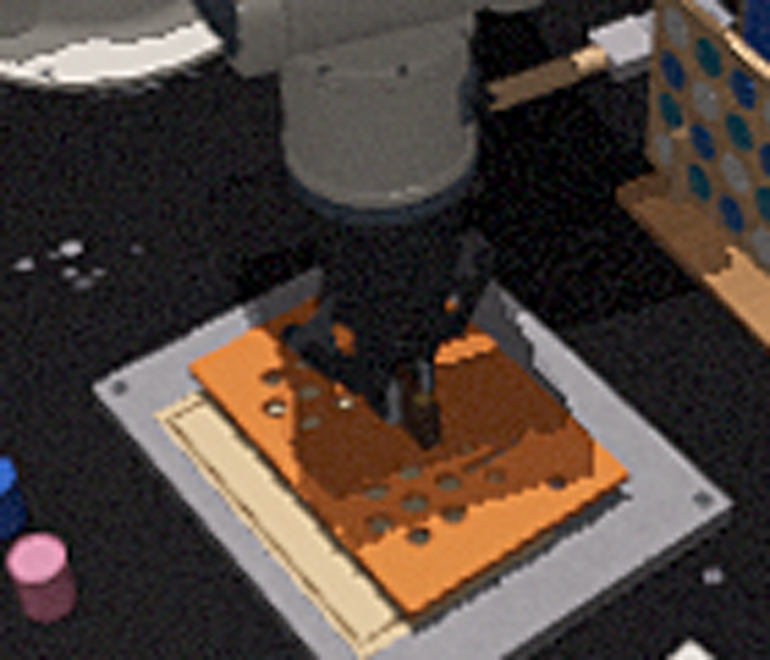

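```bash
python3 -m inch '[[[-0.001,0.001,0.008,0,1],[-0.001,0.001,0.014,0,1],[-0.001,0.001,0.02,0,1],[-0.001,0.001,0.024,0,1],[-0.001,0.001,0.024,0,1]]]' 80; python3 - <<'E'
from h import *
s=get_state(); print(s["force"],s["torque"],own(s["eef_pos"]))
E
```

```text
time: 14.7
eef_pos: [522.9, -70.3, 61.1]
orientation: [-2.164, -2.277, 0.0]
force: [-0.6, 0.6, -2.5]
opening: 0.147
[-0.60441582  0.61296667 -2.52652718] [-0.01550059  0.03261027  0.05696165] (np.float64(-1.1325621909063361), np.float64(-0.6403734992927586), np.float64(41.12688821365121))
```

```bash
python3 -m inch '[[[0.001,0,0.006,0,1],[0.002,0,0.012,0,1],[0.002,0,0.018,0,1],[0.002,0,0.023,0,1],[0.002,0,0.023,0,1]]]' 80; python3 - <<'E'
from h import *
s=get_state(); print(s["force"],s["torque"],own(s["eef_pos"]))
im=snapshot("scene"); crop(im,230,160,140,120,5.5,"pics/k2.png")
E
```

```text
time: 15.2
eef_pos: [522.9, -69.6, 54.2]
orientation: [-2.164, -2.277, 0.0]
force: [-1.6, 0.3, -3.5]
opening: 0.149
[-1.62673358  0.29080218 -3.52624271] [-0.09060159  0.23892905  0.02589583] (np.float64(-0.4195327164236716), np.float64(-0.7021489181121544), np.float64(34.24247288514912))
```

View pics/k2.png

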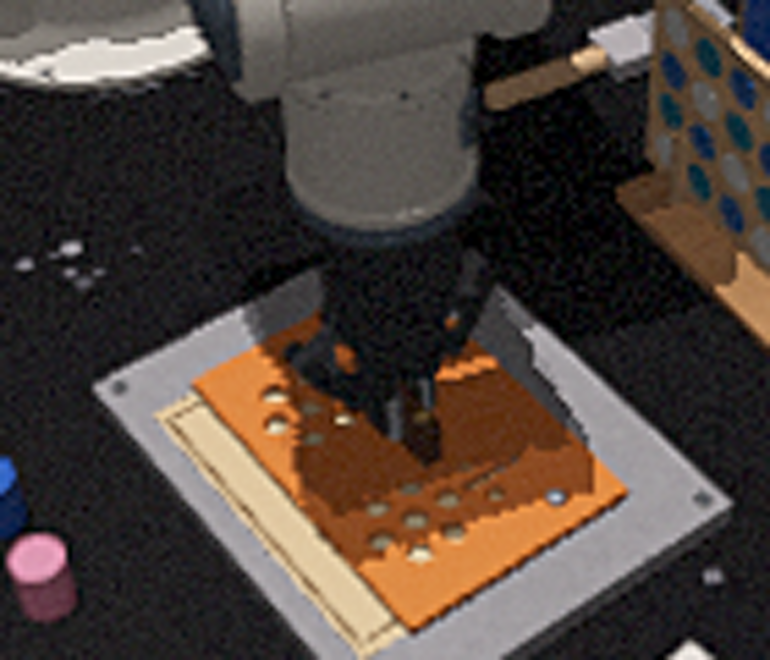

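```bash
python3 -m inch '[[[0,0,0.004,0,1],[0,0,0.007,0,1],[0,0,0.007,0,1],[0,0,0.007,0,0.3],[0,0,0.007,0,0.3],[0,0,-0.1,0,0.3],[0,0,-0.2,0,0.3],[0,0,-0.3,0,0.3]]]' 80; python3 - <<'E'
from h import *
s=get_state(); print(s["force"],s["torque"],own(s["eef_pos"]))
rows([556,-380,150],np.arctan2(.9987,-.051))
rows([425,-380,150],np.arctan2(.9987,-.051))
im=snapshot("scene"); crop(im,230,160,140,120,5.5,"pics/k3.png")
E
```

```text
time: 16.05
eef_pos: [523.1, -69.6, 145.5]
orientation: [-2.164, -2.277, -0.0]
force: [0.2, 0.0, -0.3]
opening: 0.35
[ 0.21108239  0.01033602 -0.28478548] [ 0.0307849  -0.00583042  0.07053605] (np.float64(-0.41697222957051233), np.float64(-0.8353363855257282), np.float64(125.49638721579277))
t=16.05 pos [523.1 -69.6 145.5] head 1.6220 f [ 0.2  0.  -0.3] op 0.350 -> shift ['-1.0390', '0.0567', '-0.0151'] turn 0.000
t=16.05 pos [523.1 -69.6 145.5] head 1.6220 f [ 0.2  0.  -0.3] op 0.350 -> shift ['-1.0167', '-0.3794', '-0.0151'] turn 0.000
```

View pics/k3.png

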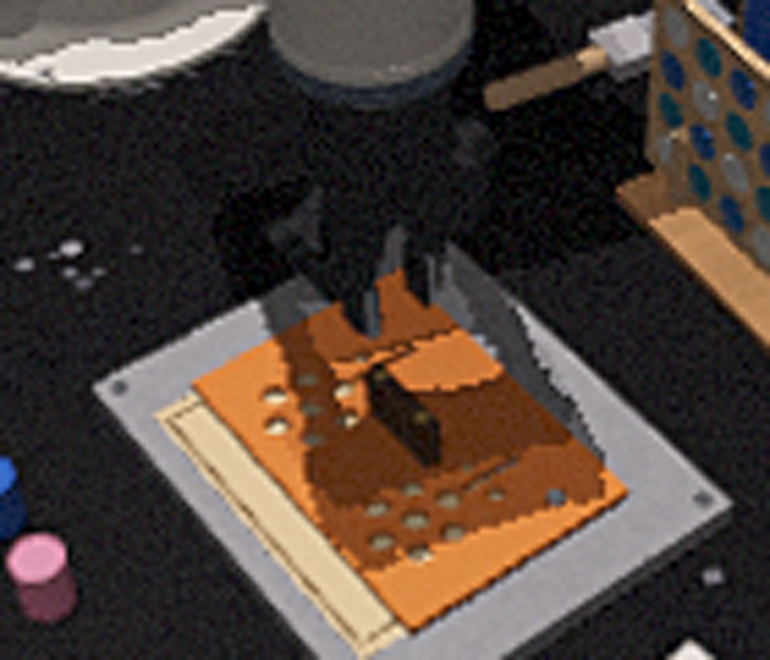

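```bash
python3 -m inch '[[[-0.1,0.0,-0.02,0,0],[-0.25,0.01,-0.02,0,-0.4],[-0.4,0.02,-0.02,0,-0.4],[-0.55,0.03,-0.02,0,-0.4],[-0.7,0.04,-0.02,0,-0.4],[-0.85,0.05,-0.02,0,-0.4],[-0.96,0.057,-0.0,0,-0.4],[-1,0.057,0.05,0,-0.4]]]' 60; python3 - <<'E'
from h import *
rows([556,-380,60],1.5708)
rows([556,-380,27],1.5708)
E
```

```text
time: 16.9
eef_pos: [556.3, -372.3, 129.9]
orientation: [2.164, 2.272, 0.0]
force: [-0.0, 0.3, -0.3]
opening: 0.7
t=16.90 pos [ 556.3 -372.3  129.9] head 1.6199 f [-0.   0.3 -0.3] op 0.700 -> shift ['-0.0251', '-0.0028', '0.2329'] turn 0.098
t=16.90 pos [ 556.3 -372.3  129.9] head 1.6199 f [-0.   0.3 -0.3] op 0.700 -> shift ['-0.0248', '-0.0031', '0.3429'] turn 0.098
```

```bash
python3 -m inch '[[[-0.02,-0.002,0.02,0,-0.4],[-0.028,-0.002,0.08,0,-0.4],[-0.028,-0.002,0.16,0,-0.4],[-0.028,-0.002,0.23,0,-0.4],[-0.028,-0.002,0.23,0,-0.4]]]' 60; python3 - <<'E'
from h import *
rows([556,-380,27],1.622)
im=snapshot("scene"); crop(im,150,200,120,110,6,"pics/m1.png")
im=snapshot("top"); crop(im,380,150,110,100,6,"pics/m2.png")
E
```

```text
time: 17.4
eef_pos: [553.9, -374.3, 57.6]
orientation: [-2.159, -2.275, 0.0]
force: [-0.2, 0.5, -0.3]
opening: 0.7
t=17.40 pos [ 553.9 -374.3   57.6] head 1.6230 f [-0.2  0.5 -0.3] op 0.700 -> shift ['-0.0198', '0.0065', '0.1019'] turn 0.002
```

View pics/m1.png

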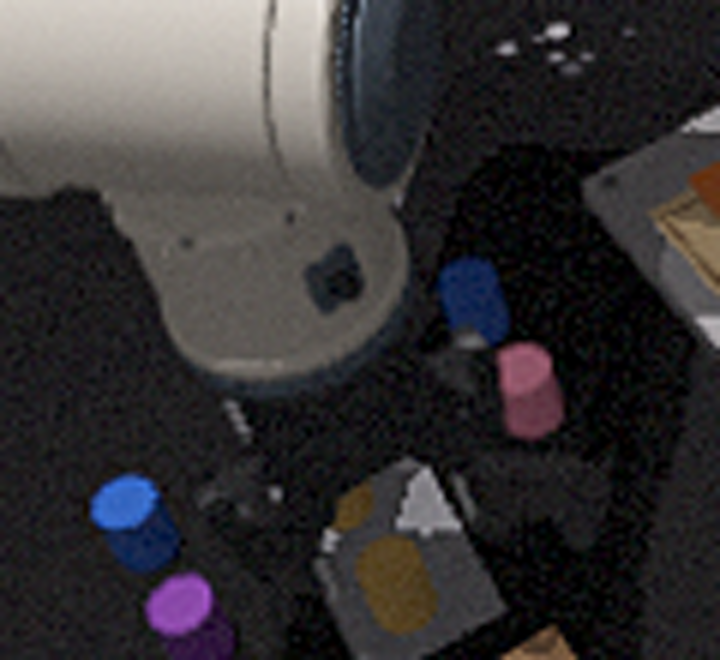

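View pics/m2.png

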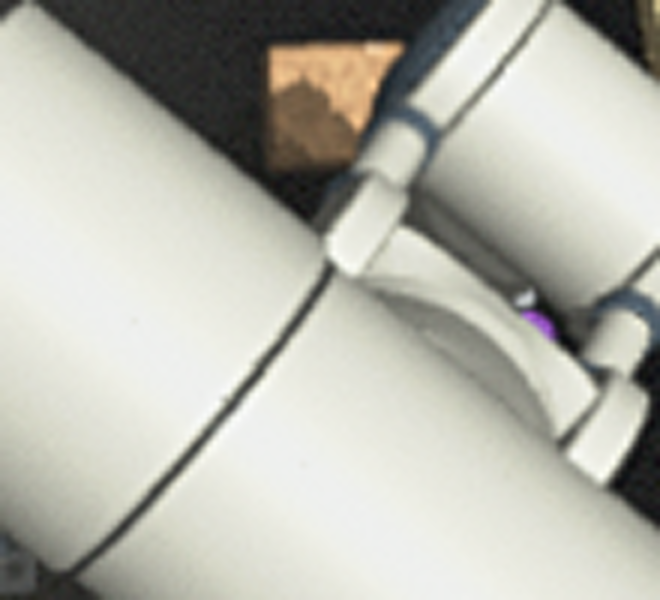

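```bash
python3 -m inch '[[[-0.02,0.0065,0.03,0,-0.4],[-0.02,0.0065,0.07,0,-0.4],[-0.02,0.0065,0.1,0,-0.4],[-0.02,0.0065,0.1,0,-0.4],[-0.02,0.0065,0.1,0,0.8],[-0.02,0.0065,0.1,0,0.8],[-0.02,0.0065,0.1,0,0.8],[-0.02,0.0065,0.1,0,0.8]]]' 50; python3 - <<'E'
from h import *
rows([556,-380,27],1.622)
E
```

```text
time: 18.3
eef_pos: [557.8, -382.8, 31.0]
orientation: [2.163, 2.277, 0.0]
force: [-0.1, 1.1, 4.8]
opening: 0.332
t=18.30 pos [ 557.8 -382.8   31. ] head 1.6220 f [-0.1  1.1  4.8] op 0.332 -> shift ['0.0097', '-0.0054', '0.0134'] turn 0.000
```

```bash
python3 -m inch '[[[0,0,-0.05,0,0.8],[0,0,-0.17,0,0.8],[0,0,-0.3,0,0.8],[0,0,-0.4,0,0.8],[0.1,0,-0.42,0,0.8],[0.23,0,-0.42,0,0.8],[0.38,0,-0.42,0,0.8],[0.53,0,-0.42,0,0.8]]]' 50; python3 - <<'E'
from h import *
rows(W(-10,-75,150),1.622)
E
```

```text
time: 19.1
eef_pos: [549.0, -222.5, 157.5]
orientation: [2.164, 2.276, 0.0]
force: [1.5, 0.8, -2.4]
opening: 0.332
t=19.10 pos [ 549.  -222.5  157.5] head 1.6213 f [ 1.5  0.8 -2.4] op 0.332 -> shift ['0.4818', '0.1867', '0.0251'] turn -0.001
```

```bash
python3 -m inch '[[[0.12,0.05,0,0,0.8],[0.26,0.1,0,0,0.8],[0.38,0.15,0,0,0.8],[0.46,0.187,0,0,0.8],[0.482,0.187,0.05,0,0.8],[0.482,0.187,0.15,0,0.8],[0.482,0.187,0.25,0,0.8],[0.482,0.187,0.25,0,0.8]]]' 50; python3 - <<'E'
from h import *
rows(W(-10,-75,56),1.622)
im=snapshot("scene"); crop(im,230,160,140,120,5.5,"pics/n1.png")
E
```

```text
time: 19.9
eef_pos: [596.0, -76.0, 79.2]
orientation: [-2.161, -2.274, 0.004]
force: [0.6, -0.2, -2.4]
opening: 0.334
t=19.90 pos [596.  -76.   79.2] head 1.6222 f [ 0.6 -0.2 -2.4] op 0.334 -> shift ['0.0018', '0.0058', '0.0772'] turn 0.000
```

View pics/n1.png

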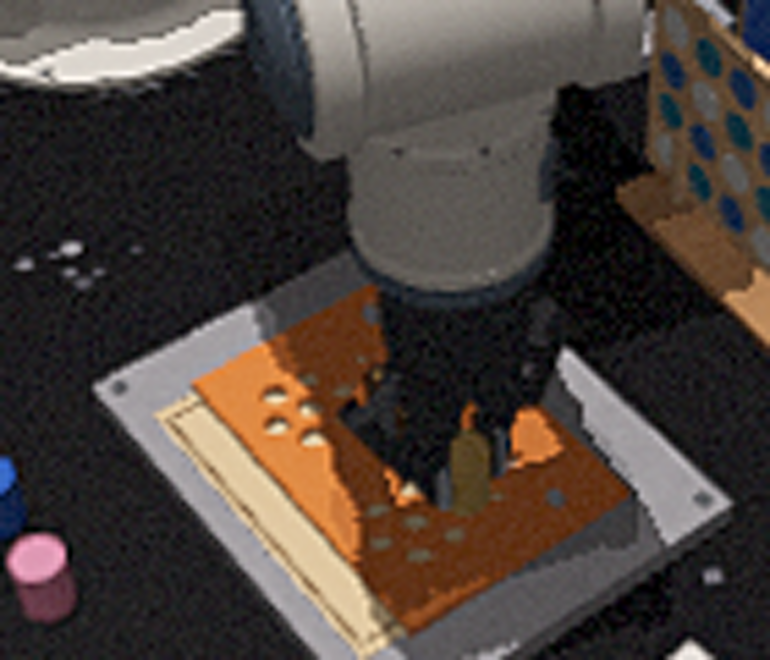

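Weight upright in the jaws over the far half; lower to touch.

```bash
python3 -m inch '[[[0,0,0.03,0,0.8],[0,0,0.055,0,0.8],[0,0,0.065,0,0.8],[0,0,0.072,0,0.8],[0,0,0.077,0,0.8],[0,0,0.077,0,0.8]]]' 50; python3 - <<'E'
from h import *
rows(W(-10,-75,56),1.622)
E
```

```text
time: 20.55
eef_pos: [598.0, -76.6, 58.4]
orientation: [2.164, 2.278, 0.0]
force: [-0.1, 0.3, -2.1]
opening: 0.331
t=20.55 pos [598.  -76.6  58.4] head 1.6220 f [-0.1  0.3 -2.1] op 0.331 -> shift ['0.0042', '-0.0012', '0.0081'] turn -0.000
```

```bash
python3 -m inch '[[[0,0,0.004,0,0.8],[0,0,0.008,0,0.8],[0,0,0.01,0,0.8],[0,0,0.01,0,0.8]]]' 50
```

```text
time: 20.95
eef_pos: [598.2, -76.6, 56.0]
orientation: [2.163, 2.277, 0.001]
force: [-2.9, 1.1, 7.9]
opening: 0.333
```

```bash
python3 -m inch '[[[0,0,0.008,0,0.2],[0,0,0.006,0,0],[0,0,0.006,0,-0.1],[0,0,-0.04,0,-0.2],[0,0,-0.15,0,-0.2],[0,0,-0.28,0,-0.2],[-0.03,0,-0.32,0,-0.4],[-0.1,0,-0.32,0,-0.4]]]' 50; python3 - <<'E'
from h import *
rows([425,-380,130],1.622)
im=snapshot("scene"); crop(im,230,160,140,120,5.5,"pics/n2.png")
E
```

```text
time: 21.75
eef_pos: [600.7, -106.2, 154.7]
orientation: [2.159, 2.277, 0.004]
force: [-0.3, -1.2, -0.8]
opening: 0.702
t=21.75 pos [ 600.7 -106.2  154.7] head 1.6237 f [-0.3 -1.2 -0.8] op 0.702 -> shift ['-0.8803', '-0.6336', '0.0808'] turn 0.003
```

View pics/n2.png

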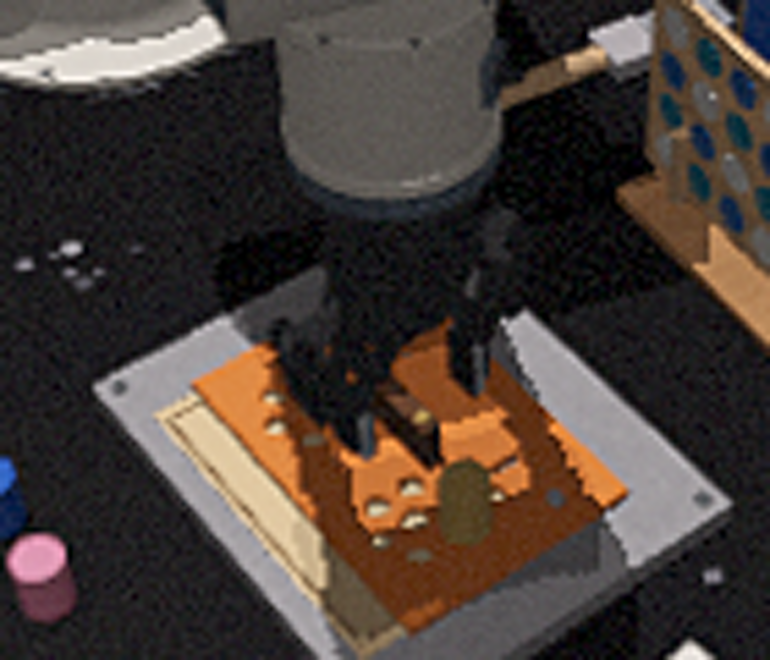

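Weight stands upright on the far half at (465,500). Now the near one.

```bash
python3 -m inch '[[[-0.12,-0.08,0,0,-0.4],[-0.24,-0.17,0,0,-0.4],[-0.36,-0.26,0,0,-0.4],[-0.48,-0.34,0,0,-0.4],[-0.6,-0.43,0,0,-0.4],[-0.72,-0.52,0,0,-0.4],[-0.82,-0.6,0,0,-0.4],[-0.88,-0.634,0.02,0,-0.4]]]' 50;python3 -m inch '[[[0,0,0.05,0,-0.4],[0,0,0.1,0,-0.4],[0,0,0.1,0,-0.4]]]' 50; python3 - <<'E'
from h import *
rows([425,-380,80],1.622)
rows([425,-380,31],1.622)
im=snapshot("scene"); crop(im,150,190,120,110,6,"pics/p1.png")
E
```

```text
time: 22.6
eef_pos: [421.3, -382.5, 146.3]
orientation: [2.165, 2.274, -0.001]
force: [1.0, -0.3, 0.4]
opening: 0.699
time: 22.9
eef_pos: [422.2, -379.5, 114.2]
orientation: [-2.163, -2.275, -0.0]
force: [-0.5, 1.0, 0.7]
opening: 0.7
t=22.90 pos [ 422.2 -379.5  114.2] head 1.6214 f [-0.5  1.   0.7] op 0.700 -> shift ['-0.0022', '0.0096', '0.1141'] turn -0.001
t=22.90 pos [ 422.2 -379.5  114.2] head 1.6214 f [-0.5  1.   0.7] op 0.700 -> shift ['-0.0026', '0.0099', '0.2774'] turn -0.001
```

View pics/p1.png

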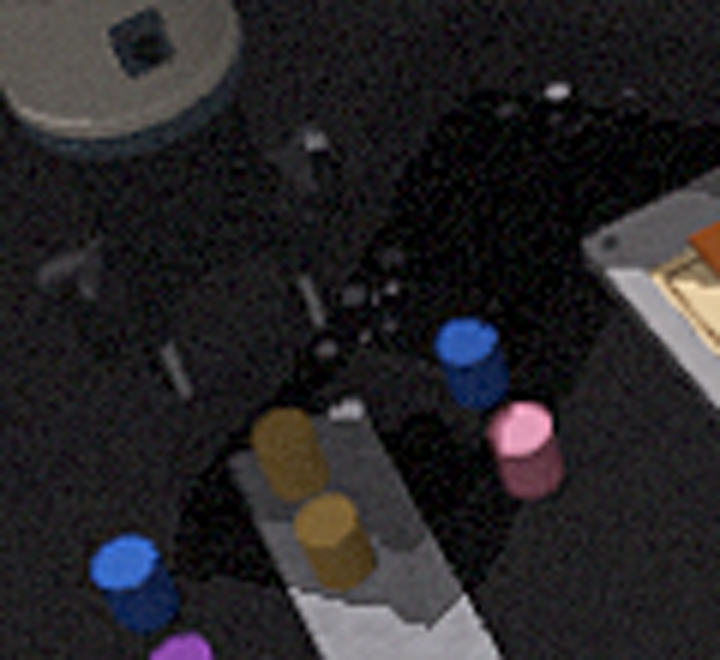

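```bash
python3 -m inch '[[[-0.003,0.01,0.06,0,-0.4],[-0.003,0.01,0.14,0,-0.4],[-0.003,0.01,0.21,0,-0.4],[-0.003,0.01,0.26,0,-0.4],[-0.003,0.01,0.277,0,-0.4],[-0.003,0.01,0.277,0,-0.4],[-0.003,0.01,0.277,0,0.8],[-0.003,0.01,0.277,0,0.8]]]' 50;python3 -m inch '[[[0,0,0,0,0.8],[0,0,0,0,0.8]]]' 50; python3 - <<'E'
from h import *
rows([425,-380,31],1.622)
E
```

```text
time: 23.75
eef_pos: [426.6, -381.1, 33.3]
orientation: [2.163, 2.277, -0.0]
force: [-0.0, -0.3, -0.4]
opening: 0.367
time: 23.95
eef_pos: [426.6, -381.1, 33.5]
orientation: [2.163, 2.276, -0.0]
force: [-0.5, 1.9, 9.7]
opening: 0.333
t=23.95 pos [ 426.6 -381.1   33.5] head 1.6220 f [-0.5  1.9  9.7] op 0.333 -> shift ['0.0039', '-0.0051', '0.0083'] turn 0.000
```

```bash
python3 -m inch '[[[0,0,-0.05,0,0.8],[0,0,-0.17,0,0.8],[0,0,-0.3,0,0.8],[0,0,-0.4,0,0.8],[0.1,0,-0.42,0,0.8],[0.23,0,-0.42,0,0.8],[0.38,0,-0.42,0,0.8],[0.53,0,-0.42,0,0.8]]]' 50; python3 - <<'E'
from h import *
rows(W(-10,75,80),1.622)
E
```

```text
time: 24.75
eef_pos: [417.6, -220.5, 158.9]
orientation: [2.164, 2.276, 0.0]
force: [0.5, -0.1, -3.3]
opening: 0.332
t=24.75 pos [ 417.6 -220.5  158.9] head 1.6212 f [ 0.5 -0.1 -3.3] op 0.332 -> shift ['0.4529', '0.1234', '0.2627'] turn -0.002
```

```bash
python3 -m inch '[[[0.12,0.04,0,0,0.8],[0.26,0.08,0,0,0.8],[0.38,0.12,0,0,0.8],[0.453,0.123,0,0,0.8],[0.453,0.123,0.05,0,0.8],[0.453,0.123,0.15,0,0.8],[0.453,0.123,0.26,0,0.8],[0.453,0.123,0.26,0,0.8]]]' 50; python3 - <<'E'
from h import *
rows(W(-10,75,58.5),1.622)
im=snapshot("scene"); crop(im,230,160,140,120,5.5,"pics/q1.png")
E
```

```text
time: 25.55
eef_pos: [446.3, -83.7, 78.2]
orientation: [-2.161, -2.275, 0.003]
force: [0.8, -0.4, -1.8]
opening: 0.335
t=25.55 pos [446.3 -83.7  78.2] head 1.6221 f [ 0.8 -0.4 -1.8] op 0.335 -> shift ['0.0019', '0.0054', '0.0656'] turn 0.000
```

View pics/q1.png

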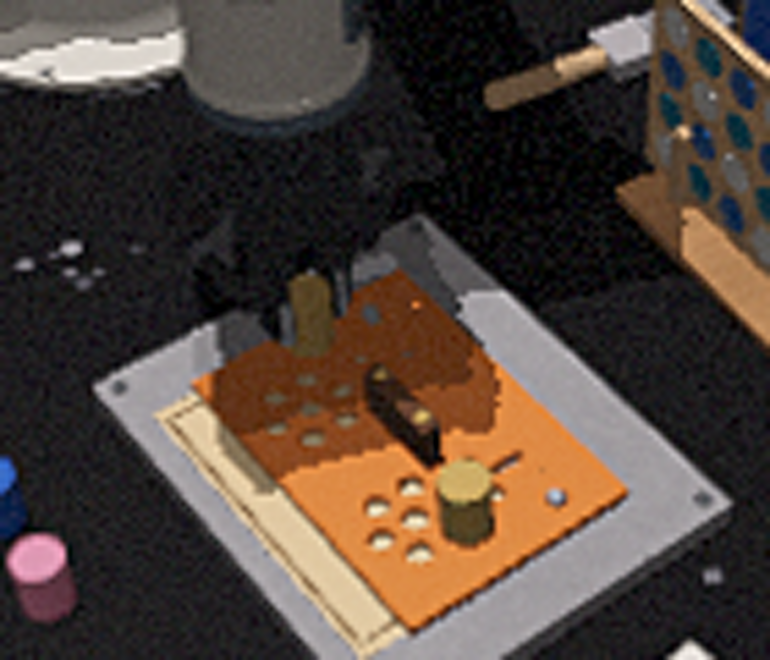

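```bash
python3 -m inch '[[[0,0,0.025,0,0.8],[0,0,0.045,0,0.8],[0,0,0.058,0,0.8],[0,0,0.066,0,0.8],[0,0,0.07,0,0.8],[0,0,0.073,0,0.8],[0,0,0.073,0,0.8]]]' 50
```

```text
time: 26.3
eef_pos: [448.0, -84.3, 58.5]
orientation: [2.164, 2.277, 0.0]
force: [-0.7, -0.8, -1.2]
opening: 0.329
```

```bash
python3 -m inch '[[[0,0,0.003,0,0.8],[0,0,0.006,0,0.8],[0,0,0.006,0,0.8]]]' 50
```

```text
time: 26.6
eef_pos: [448.1, -84.3, 58.3]
orientation: [2.163, 2.277, 0.001]
force: [-9.4, 2.1, 50.4]
opening: 0.337
```

```bash
python3 -m inch '[[[0,0,-0.003,0,0.8],[0,0,-0.005,0,0.8],[0,0,-0.005,0,0.8]]]' 50
```

```text
time: 26.9
eef_pos: [448.0, -84.3, 58.4]
orientation: [2.163, 2.277, 0.0]
force: [-2.6, 1.3, 15.0]
opening: 0.332
```

```bash
python3 -m inch '[[[0,0,-0.001,0,0.5],[0,0,-0.001,0,0.1],[0,0,-0.001,0,-0.1],[0,0,-0.03,0,-0.2],[0,0,-0.14,0,-0.2],[0,0,-0.28,0,-0.2],[0,0,-0.4,0,-0.2],[-0.1,0,-0.5,0,-0.2]]]' 50;python3 -m inch '[[[-0.15,-0.03,-0.1,0,-0.2],[-0.3,-0.06,-0.1,0,-0.2],[-0.45,-0.1,-0.1,0,-0.2],[-0.6,-0.12,-0.1,0,-0.2],[-0.6,-0.12,-0.1,0,-0.2],[-0.6,-0.12,-0.1,0,-0.2]]]' 50; python3 - <<'E'
from h import *
im=snapshot("scene"); cv2.imwrite("pics/z0.png",im); crop(im,230,160,140,120,5.5,"pics/z1.png")
im=snapshot("top"); cv2.imwrite("pics/z3.png",im); crop(im,290,140,110,110,5.5,"pics/z2.png")
E
```

```text
time: 27.7
eef_pos: [449.0, -112.6, 210.7]
orientation: [2.161, 2.28, 0.001]
force: [1.4, -0.7, -0.1]
opening: 0.598
time: 28.3
eef_pos: [422.2, -296.4, 238.3]
orientation: [-2.166, -2.275, -0.0]
force: [-0.3, 0.7, -0.6]
opening: 0.601
```

View pics/z1.png

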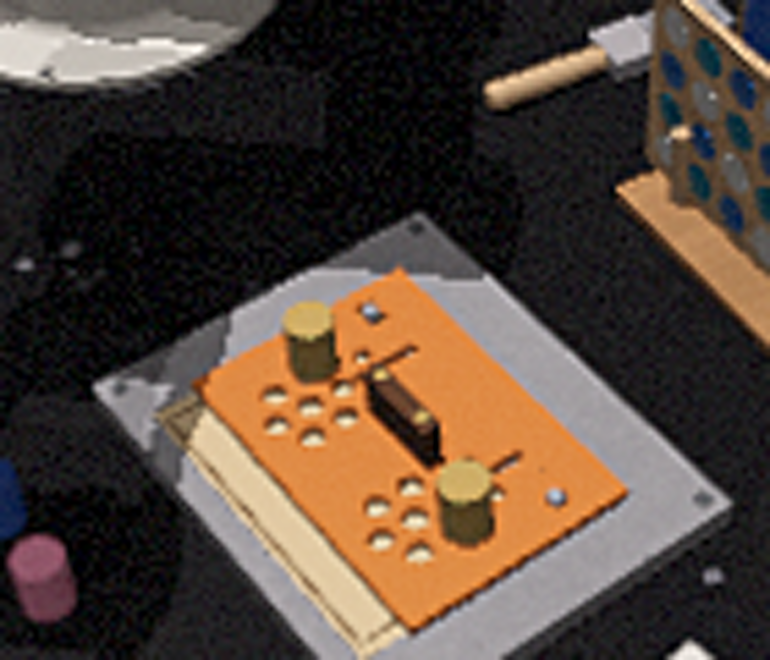

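View pics/z2.png

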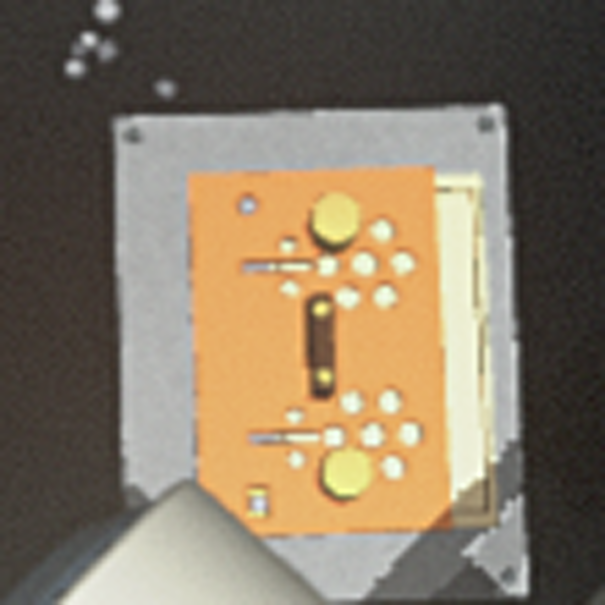

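View pics/z0.png

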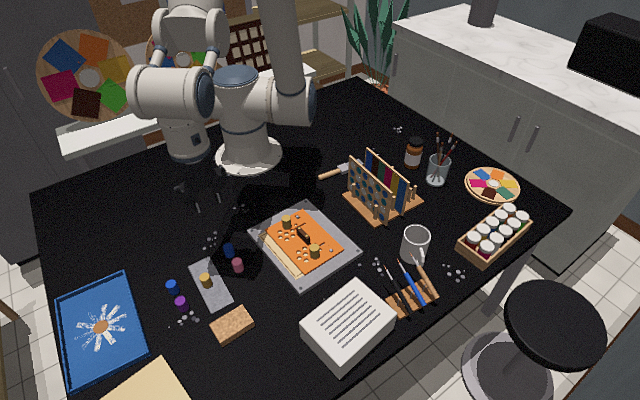

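```bash
python3 - <<'E'
from h import *
for n,o,s in(("scene",[230,160],5.5),("top",[290,140],5.5)):
    print(n,(((proj(n,[W(x,y,28) for x,y in((75,110),(75,-110),(-75,-110),(-75,110))]+[W(40,-90,30),W(40,90,30)])-o)+.5)*s-.5).round().tolist())
E
```

```text
scene [[400.0, 267.0], [629.0, 489.0], [411.0, 628.0], [192.0, 381.0], [558.0, 495.0], [372.0, 309.0]]
top [[202.0, 539.0], [189.0, 176.0], [436.0, 168.0], [454.0, 530.0], [248.0, 205.0], [260.0, 503.0]]
```

```bash
python3 -m inch '[[[0,0,0,0,-0.2],[0,0,0,0,-0.2]]]'; python3 -c "
from station import *
print(job_done())"
```

```text
time: 28.6
eef_pos: [422.9, -294.9, 238.2]
orientation: [-2.162, -2.279, 0.0]
force: [-0.6, 0.1, 0.5]
opening: 0.601
the job is handed in; nothing more can be done
None
```

The stencil is home on the jig with a brass weight on each half, and I handed the job in at 28.6 s of the 69 s allowed; the hand-in gives no verdict.

**What I did:**
- I lifted the stencil out of the rack by its top edge and stood it on the bed just to the right of the pins. I then lowered it leaning on one finger, with the pins as a stop, until it lay flat with the bar up.
- I gripped the bar, pushed the edge against the pins to find its position, lifted it about 14 mm, moved it 40 mm left and lowered it over both pins. It was carried over the pins rather than slid along the bed.
- I set the near and far weights on the matching halves, about 75 mm either side of the middle, and left the middle weight where it stood.

**Last checks, from the pictures:**
- Both pins show in their holes, and the stencil's corners are within about 1 pixel of where the home position puts them in both cameras.
- Both weights stand upright and the third is on its felt pad. Both panels are still in the rack, and the jars, mug, brush and sanding block look undisturbed.
- The gripper is clear of everything.

**Checks that were off:** Contact force ran high twice: about 50 N at the wrist for a moment when setting down the near weight, and about 20 N sideways while laying the stencil down. The wrist limit is 120 N. I did not measure the turning speed during the lay-down, but the pictures showed the stencil lowering in small steps rather than dropping.

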